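# Make up two repair kits for the power modules

## Robot

A 6-joint arm with a two-finger parallel gripper is mounted at the origin on the work surface. World frame = base frame: x ahead of the robot, y to its left, z up, the work surface at z = 0. Lengths are in m, angles in rad, forces in N, time in s.
With the tool pointing down it reaches from about 0.35 to 0.925 m from the base axis. Payload 6.4 kg.
Tool frame: the origin (TCP) lies between the finger pads; the fingertips stand 25 mm ahead of it and the grasp point (between the pads) lies 6 mm ahead of it; z points along the fingers, y is the direction in which the jaws open and shut (so a half turn about z gives the same grasp; the last joint's range is limited). The gripper opens to 85 mm and grips with 20 to 120 N. Pads are 22 mm wide; open, the fingers measure 114 mm over their backs; the gripper's body (76 mm by 85 mm) begins 54 mm behind the grasp point. The pads swing forward as they close: fully open they stand 13 mm farther back than shut.
Start: joints at [0.987, 0.245, 1.558, -0, 1.339, -0.174], TCP at [0.259, 0.596, 0.256] pointing down, gripper open.
Joint ranges: [-3.13, 3.13], [-1.02, 2.26], [0.13, 2.54], [-0.95, 4.09], [0.21, 2.88], [-2.74, 2.74]. Speed limits (rad/s): [2.57, 2.57, 3.14, 3.14, 3.14, 3.14].

## Interface

Orientations are given as [roll, pitch, yaw] about the fixed x, y, z axes, in that order (R = Rz(yaw) Ry(pitch) Rx(roll)).
In Python, from plant import env gives the robot as it stands.
- The arm moves only by the tool carry_out, never from a script. Its arguments are lists of equal length, an entry for each row: "travel": the shift along the tool's x, y, z in cm, a list of three; "twist": the turn about the tool's z in degrees; "fingers": the finger opening in cm, from 0 to 8.54. In form: {"travel": [[tx, ty, tz], ...], "twist": [twist, ...], "fingers": [fingers, ...]}. A call has 1 to 8 rows; each row is the pose to reach, as a shift and turn from the pose commanded when the call began, along the tool's axes at that moment; what a row does not reach only later rows make up. A row lasts 1/8 s, in which the tool goes at most 62.5 mm and 10.7 degrees, less where a joint would pass 70% of its speed; a pose out of reach is approached as far as the arm can. A call with a gripper value outside its range is refused whole. The fingers move at their own pace and stop on an object; the grip force is fixed at half the most. Time passes only in rows, so rows that repeat a pose let the fingers close. It gives the time, the measured TCP pose, the force and the opening at its end, in the units of the state.
- env.state(): the state, without advancing time (a new reading comes with each control period).
- env.grab_frame(name): name is "scene" or "side" or "wrist"; returns the picture (384x512x3 uint8, red, green, blue); there is no depth.
- env.camera_params(name): a dict with "vfov" (degrees; the focal length in pixels is half the picture's height over the tangent of half this angle, whatever the lens; pixels are square), "cx", "cy" (the principal point, pixels), "origin" and "rotation" of the camera in the world. Camera axes: x right, y up, looking along -z (the intrinsics and any distortion apply to the point x, -y, -z); pixel columns grow to the right and rows downward; lengths in m; the calibration is good to about 2 mm. A picture is of the moment at which its call begins: read the wrist's pose just before it. camera_params takes no time and is no camera call; for the wrist camera it gives the pose at the moment of the call.
- env.finish_job(): hands the job in, once; it reports no verdict.
Trained networks look in the newest picture that a camera, given by its name, has taken for a name from the list of things; names that differ only in an ending like _2 or _b are one class to them, and where a whole thing is asked for, a point or a joint stands for the part that bears it (a point fixed in the world has none). Each returns a list of dicts, best first, with "conf" (0 to 1); they miss things now and then, are a little off and sometimes report something else, mostly with a low value. They report only what shows in the picture. A call takes as long as a camera call.
- env.search_frame(camera, label): "xyz" ([x, y, z] in m, in world coordinates, good to about 4 mm: the middle of the surface that is visible of it).
The state is a dict: "time": time; "joint_positions": joint angles; "qd": joint speeds; "tau": joint torques, N m; "tool_pos": TCP position; "orientation": TCP orientation; "contact_force": force on the tool from outside, world axes, zero at the start; "wrist_torque": the same for the moment, N m; "grip_width": opening from 0.0 (shut) to 1.0 (fully open).
Only numpy, scipy, OpenCV 4.12 (cv2) and the standard library are available. Lean on these libraries where they do the work, as an engineer would, in place of code of your own. Each camera call takes 0.05 s, during which the arm holds its last target.

## Task

Make up the two repair kits from the parts lying on the table, each part set down upright in the middle of its own bay, flat on the tray's floor. In the three-bay tray, counting from the end with the pull tab: the large heat sink, then the tall capacitor, then the terminal block; in the two-bay tray, again from the tab end: the ring core, then the short capacitor. Leave the spare parts (small heat sink, relay, knob) where they are.

Things in the scene. Friction and masses are not known exactly. Their poses are not given: they have to be found in the camera images.
- three_bay_tray: Shallow grey printed kit tray, fixed to the table, with three equal bays in a row along its x axis: 244 x 92 mm outside, floor 3 mm thick, rim and dividers 4 mm thick with their tops 8 mm above the table. Each bay is 76 mm (x) by 84 mm (y) inside. A flat pull tab, 50 mm wide, sticks out 24 mm at the +x end. Origin under the tray's centre (tab not counted), at table height, z up; bay centres at x = +80 mm (next to the tab), 0 (middle) and -80 mm (far end), y = 0.
- two_bay_tray: The same kind of tray with two bays: 164 x 92 mm outside, floor 3 mm thick, rim and divider 4 mm thick with tops 8 mm above the table, bays 76 x 84 mm inside, flat pull tab sticking out 24 mm at the +x end. Fixed to the table. Origin under the tray's centre (tab not counted), at table height, z up; bay centres at x = +40 mm (next to the tab) and -40 mm (far end), y = 0.
- heat_sink: The large heat sink: bare aluminium, square, 48 x 48 mm and 32 mm high, a 6 mm base with seven upright fins on it that run along x (outermost fins are the y faces). Loose; origin at the centre of its underside, z up.
- tall_capacitor: The tall capacitor: upright slim cylinder, 28 mm diameter and 58 mm high, black with a bare metal top. Loose; origin at the centre of its underside, z up.
- terminal_block: Terminal block: black plastic block 58 mm long (x), 24 mm wide (y) and 30 mm high, four round steel screws in a row on top. Loose; origin at the centre of its underside, z up.
- ring_core: Ring core: plain copper-coloured ring lying flat, 50 mm outside and 24 mm inside diameter, 28 mm high. Loose; origin at the centre of its underside, z up.
- short_capacitor: The short capacitor: squat upright cylinder, 38 mm diameter and 32 mm high, black with a bare metal top. Loose; origin at the centre of its underside, z up.
- small_heat_sink: Spare part, to be left alone: a small aluminium heat sink, 28 x 28 mm and 26 mm high, five fins. Loose; origin at the centre of its underside, z up.
- relay: Spare part, to be left alone: a relay, white plastic block 30 x 30 mm on a black 32 x 32 mm foot, 40 mm high in all. Loose; origin at the centre of its underside, z up.
- knob_cap: Spare part, to be left alone: a black control knob, 36 mm diameter at its foot, 22 mm high, white pointer line on top. Loose; origin at the centre of its underside, z up.

How it is judged:
By the outcome, as a careful person would: the job done as asked, in the order asked, and still so for the second after the job is handed in, with the robot touching nothing.
It also fails if it takes over 118 s, if anything falls off the work surface, if the arm or the gripper's body presses on something with over 40 N, if the wrist force passes 120 N, or if a joint passes its speed limit or range.

## Working session

There is one attempt and no reset: what is moved stays moved. The work goes in short steps, Python scripts to look and compute and a tool call to move; the robot and the scene stay as the last step left them, time stands still between calls to the robot, and variables do not carry over. Pictures are saved under pics/ and viewed, and the job is handed in when it is done.

Besides the shell and the picture viewer there is one more tool, called as a command line: name --pt "numbers of a row" for each row, then --argument value for the rest. carry_out: Moves the arm, as the interface text tells. Its arguments: {"type":"object","properties":{"travel":{"type":"array"},"twist":{"type":"array"},"fingers":{"type":"array"}},"required":["travel","twist","fingers"]}

```bash
mkdir -p pics; ls; python3 - <<'E'
from plant import env
import cv2
s=env.state(); print(s)
for n in ["scene","side","wrist"]:
    p=env.camera_params(n); print(n,p)
    im=env.grab_frame(n); cv2.imwrite(f"pics/{n}0.png",im[:,:,::-1])
E
```

```text
pics
{'time': 0.0, 'joint_positions': array([ 9.86892961e-01,  2.45815020e-01,  1.55902695e+00, -1.17996818e-05,
        1.33869791e+00, -1.74080878e-01]), 'qd': array([-0.00022226, -0.00067795, -0.00251437,  0.00091504, -0.00155341,
        0.0019331 ]), 'tau': array([-5.19939986e-04, -4.29516327e+01, -3.26124215e+01, -1.63770669e-04,
        5.49838136e-03, -2.04419683e-05]), 'tool_pos': array([0.25868754, 0.59574441, 0.25517271]), 'orientation': array([-3.13967287e+00, -3.25961312e-04,  2.73177258e+00]), 'contact_force': array([-0.55117119,  0.22083341, -0.33810707]), 'wrist_torque': array([ 0.02173063, -0.0122435 ,  0.02607301]), 'grip_width': 0.999178294942547}
scene {'vfov': 47.21623312946234, 'cx': 255.01557541116185, 'cy': 187.35374083019488, 'origin': array([1.24701552, 0.177904  , 0.7338146 ]), 'rotation': array([0.80328061, 0.00209024, 1.81739153])}
side {'vfov': 44.526264354946406, 'cx': 251.01568343522834, 'cy': 192.92211041005672, 'origin': array([0.17623608, 0.50667612, 0.81301214]), 'rotation': array([ 0.69081986, -0.01076888, -2.44527136])}
wrist {'vfov': 58.271375076979126, 'cx': 257.8481714857711, 'cy': 189.6306182167799, 'origin': array([0.18810625, 0.62576989, 0.37203352]), 'rotation': array([-3.00297390e-01,  6.84055265e-04,  1.16095754e+00])}
```

View pics/scene0.png

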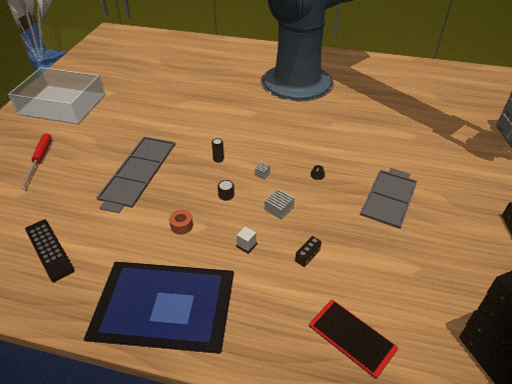

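View pics/side0.png

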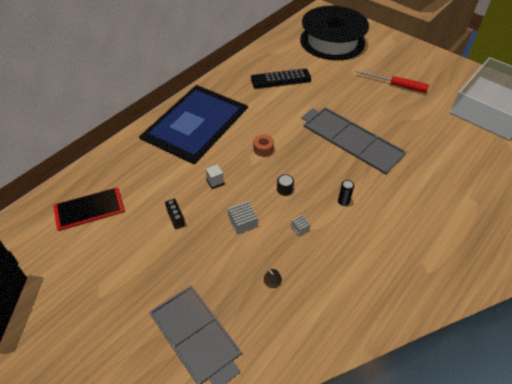

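View pics/wrist0.png

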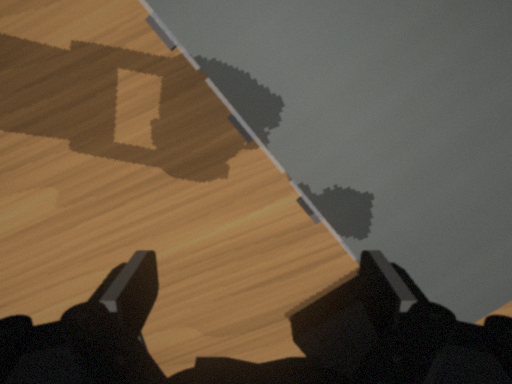

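```bash
python3 - <<'E'
from plant import env
for c in ["scene","side"]:
  for n in "three_bay_tray two_bay_tray heat_sink tall_capacitor terminal_block ring_core short_capacitor small_heat_sink relay knob_cap".split():
    r=env.search_frame(c,n)
    print(c,n,[(d['conf'].__round__(2),[round(float(v),3) for v in d['xyz']]) for d in r[:3]])
print(env.state()['time'])
E
```

```text
scene three_bay_tray [(0.63, [0.543, -0.311, -0.001])]
scene two_bay_tray [(0.55, [0.477, 0.31, 0.005])]
scene heat_sink [(0.75, [0.575, 0.063, 0.032])]
scene tall_capacitor [(0.76, [0.442, -0.124, 0.042]), (0.3, [0.439, 0.128, 0.015])]
scene terminal_block [(0.75, [0.685, 0.144, 0.026])]
scene ring_core [(0.87, [0.674, -0.136, 0.025])]
scene short_capacitor [(0.64, [0.558, -0.068, 0.029])]
scene small_heat_sink []
scene relay [(0.72, [0.697, 0.025, 0.036]), (0.15, [0.674, -0.133, 0.027])]
scene knob_cap [(0.67, [0.442, 0.125, 0.016]), (0.52, [0.441, -0.124, 0.042]), (0.31, [0.575, 0.061, 0.031])]
side three_bay_tray [(0.67, [0.514, -0.313, 0.006])]
side two_bay_tray [(0.88, [0.458, 0.304, 0.006])]
side heat_sink [(0.87, [0.554, 0.063, 0.026])]
side tall_capacitor [(0.89, [0.422, -0.12, 0.046])]
side terminal_block [(0.95, [0.67, 0.146, 0.027])]
side ring_core [(0.9, [0.664, -0.134, 0.025])]
side short_capacitor [(0.64, [0.547, -0.067, 0.036])]
side small_heat_sink [(0.55, [0.46, -0.002, 0.021])]
side relay [(0.6, [0.677, 0.025, 0.032])]
side knob_cap [(0.75, [0.429, 0.135, 0.016]), (0.39, [0.677, 0.021, 0.031])]
1.15
```

The scene view shows the three-bay tray at about (137,173) with its tab at the lower-left end, and the two-bay tray at (389,197) with its tab at the top. All the parts lie between them. The two cameras disagree by 1–3 cm in x, so I'll check that against the geometry.

```bash
cat > h.py <<'E'
import numpy as np
from scipy.spatial.transform import Rotation as Ro
H,W=384,512
def RR(e): return Ro.from_euler('xyz',e).as_matrix()
def proj(p,X):
    f=H/2/np.tan(np.radians(p['vfov'])/2)
    c=(np.atleast_2d(X)-p['origin'])@RR(p['rotation'])
    return np.c_[p['cx']+f*c[:,0]/-c[:,2], p['cy']-f*c[:,1]/-c[:,2]]
def ray(p,uv,z):
    f=H/2/np.tan(np.radians(p['vfov'])/2)
    uv=np.atleast_2d(uv)
    d=np.c_[(uv[:,0]-p['cx'])/f,-(uv[:,1]-p['cy'])/f,-np.ones(len(uv))]@RR(p['rotation']).T
    o=np.array(p['origin'])
    return o+d*((z-o[2])/d[:,2])[:,None]
E
python3 - <<'E'
from plant import env
from h import *
import cv2
S=env.camera_params("scene");D=env.camera_params("side")
np.set_printoptions(precision=4,suppress=True)
print("base px",proj(S,[0,0,0]))
print(ray(S,[(137,173),(389,197),(150,139),(175,145),(99,197),(130,206)],.008))
print(ray(D,[(354,139),(196,335),(404,151),(387,170),(324,109),(305,126)],.008))
for n in ("scene","side"):
    im=cv2.imread(f"pics/{n}0.png")
    a={"scene":im[120:290,80:430],"side":im[100:384,140:420]}[n]
    cv2.imwrite(f"pics/{n}0z.png",cv2.resize(a,None,fx=2.1,fy=2.1,interpolation=cv2.INTER_CUBIC))
E
```

```text
base px [[296.557   80.8805]]
[[ 0.5389 -0.3019  0.008 ]
 [ 0.4738  0.3029  0.008 ]
 [ 0.4047 -0.3268  0.008 ]
 [ 0.4126 -0.252   0.008 ]
 [ 0.6372 -0.3519  0.008 ]
 [ 0.6463 -0.2689  0.008 ]]
[[ 0.5136 -0.3069  0.008 ]
 [ 0.4607  0.3055  0.008 ]
 [ 0.3992 -0.35    0.008 ]
 [ 0.3996 -0.2682  0.008 ]
 [ 0.6338 -0.3524  0.008 ]
 [ 0.6334 -0.2665  0.008 ]]
```

View pics/scene0z.png

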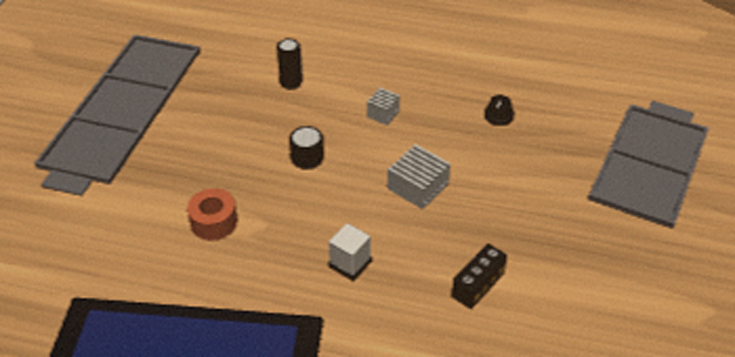

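View pics/side0z.png

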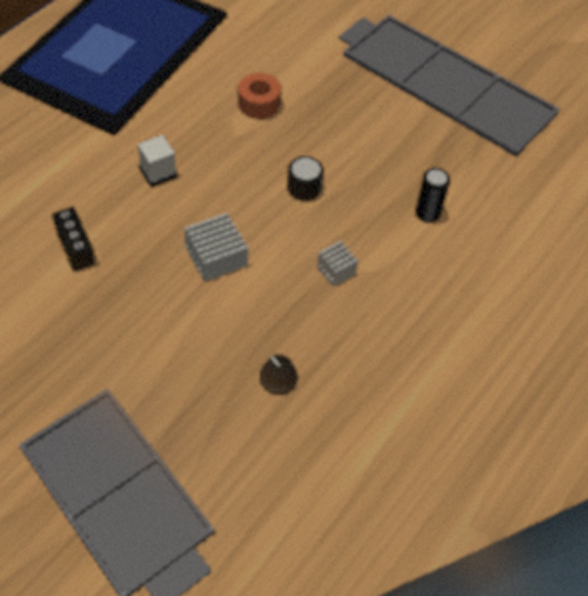

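carry_out --pt "-4.2 -3.6 -1.6" --pt "-9 -7.7 -3.4" --pt "-13.5 -11.5 -5.1" --pt "-18 -15.4 -6.8" --pt "-22.5 -19.2 -8.5" --pt "-27 -23 -10.2" --pt "-31.5 -27 -12" --pt "-36 -31 -13.5" --twist '[0,0,0,0,0,0,0,0]' --fingers '[8.5,8.5,8.5,8.5,8.5,8.5,8.5,8.5]'

```text
time: 2.15
tool_pos: [0.4662, 0.1666, 0.3924]
orientation: [3.141, 0.001, 2.732]
contact_force: [0.9, 0.1, -0.9]
grip_width: 0.995
```

```bash
cat >> h.py <<'E'
def look(n,tag,scale=1.5):
    from plant import env
    import cv2
    p=env.camera_params(n); im=env.grab_frame(n)[:,:,::-1]
    cv2.imwrite(f"pics/{tag}.png",cv2.resize(im,None,fx=scale,fy=scale,interpolation=cv2.INTER_CUBIC))
    return p
def st():
    from plant import env
    s=env.state()
    print('t',round(s['time'],2),'pos',np.round(s['tool_pos'],4),'ori',np.round(s['orientation'],4),'q6',round(s['joint_positions'][5],3),'F',np.round(s['contact_force'],1),'g',round(s['grip_width'],3))
    return s
NAMES="three_bay_tray two_bay_tray heat_sink tall_capacitor terminal_block ring_core short_capacitor small_heat_sink relay knob_cap".split()
def find(c,names):
    from plant import env
    for n in names:
        print(n,[(round(d['conf'],2),[round(float(v),4) for v in d['xyz']]) for d in env.search_frame(c,n)[:2]])
def plan(target,yaw=None):
    """travel (cm) and twist (deg) from current to world target TCP pos"""
    s=st(); R=RR(s['orientation'])
    d=R.T@(np.array(target)-s['tool_pos'])*100
    tw=0
    if yaw is not None:
        y=s['orientation'][2]; dy=(yaw-y+np.pi/2)%np.pi-np.pi/2
        tw=-np.degrees(dy)
    print('PLAN travel',np.round(d,2),'twist',np.round(tw,1))
E
python3 - <<'E'
from h import *
st(); print(look("wrist","w1")); 
find("wrist",NAMES)
E
```

```text
t 2.15 pos [0.4662 0.1666 0.3924] ori [3.1408e+00 1.3000e-03 2.7320e+00] q6 -1.047 F [ 0.9  0.1 -0.9] g 0.995
{'vfov': 58.271375076979126, 'cx': 257.8481714857711, 'cy': 189.6306182167799, 'origin': array([0.39526003, 0.1963893 , 0.50903133]), 'rotation': array([-0.30186476, -0.00188987,  1.16109974])}
three_bay_tray [(0.58, [0.541, -0.2852, 0.005])]
two_bay_tray [(0.6, [0.4629, -0.0026, 0.0211]), (0.57, [0.4556, 0.3087, 0.0047])]
heat_sink [(0.56, [0.5582, 0.0638, 0.0215])]
tall_capacitor [(0.6, [0.4265, -0.1194, 0.0437]), (0.41, [0.5413, -0.289, -0.0002])]
terminal_block [(0.86, [0.6731, 0.1478, 0.0325])]
ring_core [(0.58, [0.6787, -0.1185, 0.0272])]
short_capacitor [(0.57, [0.5421, -0.0595, 0.0278])]
small_heat_sink [(0.83, [0.4606, -0.0011, 0.0246])]
relay [(0.61, [0.6772, 0.0168, 0.0386])]
knob_cap [(0.65, [0.4276, 0.1306, 0.0251])]
```

View pics/w1.png

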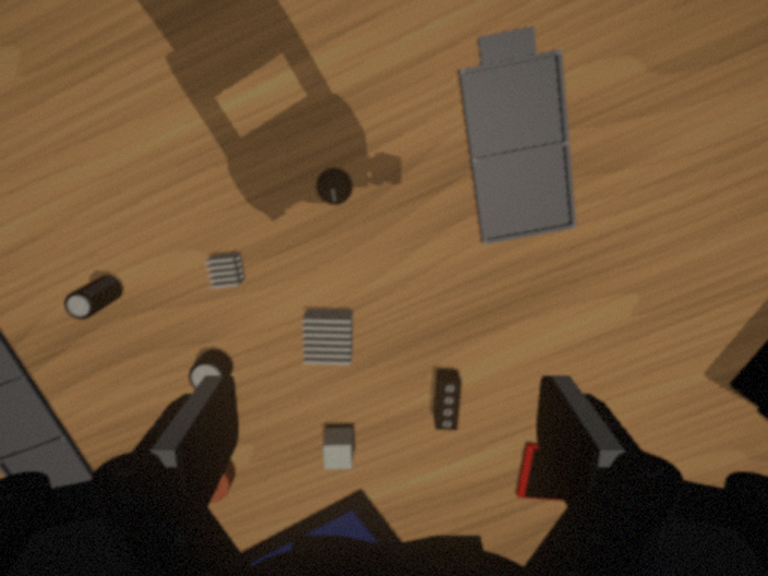

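```bash
python3 - <<'E'
from plant import env
from h import *
import cv2
np.set_printoptions(precision=4,suppress=True)
p=env.camera_params("wrist")
k=1/1.5
q=ray(p,np.array([(460,68),(558,50),(575,228),(483,242)])*k,.008);print(q,q.mean(0)); 
e=[np.linalg.norm(q[i]-q[(i+1)%4]) for i in range(4)];print("sides",e, "ang",np.degrees(np.arctan2(*(q[0]-q[3])[[1,0]])),np.degrees(np.arctan2(*(q[1]-q[2])[[1,0]])))
q=ray(p,np.array([(303,319),(352,319),(352,364),(304,364)])*k,.032);print(q,q.mean(0));print([np.linalg.norm(q[i]-q[(i+1)%4]) for i in range(4)])
im=cv2.imread("pics/w1.png")
cv2.imwrite("pics/w1z.png",cv2.resize(im[200:520,40:480],None,fx=1.8,fy=1.8,interpolation=cv2.INTER_CUBIC))
E
```

```text
[[0.3762 0.2789 0.008 ]
 [0.3969 0.3641 0.008 ]
 [0.5567 0.3303 0.008 ]
 [0.534  0.2427 0.008 ]] [0.466 0.304 0.008]
sides [np.float64(0.08767895030973166), np.float64(0.16329859010568198), np.float64(0.09046156827800533), np.float64(0.161918703241196)] ang 167.08536363133564 168.05238722041275
[[0.5297 0.0512 0.032 ]
 [0.5489 0.0955 0.032 ]
 [0.5932 0.0753 0.032 ]
 [0.5739 0.0307 0.032 ]] [0.5614 0.0631 0.032 ]
[np.float64(0.04821887912993477), np.float64(0.048690094686883574), np.float64(0.04857147998327824), np.float64(0.04869426071402108)]
```

View pics/w1z.png

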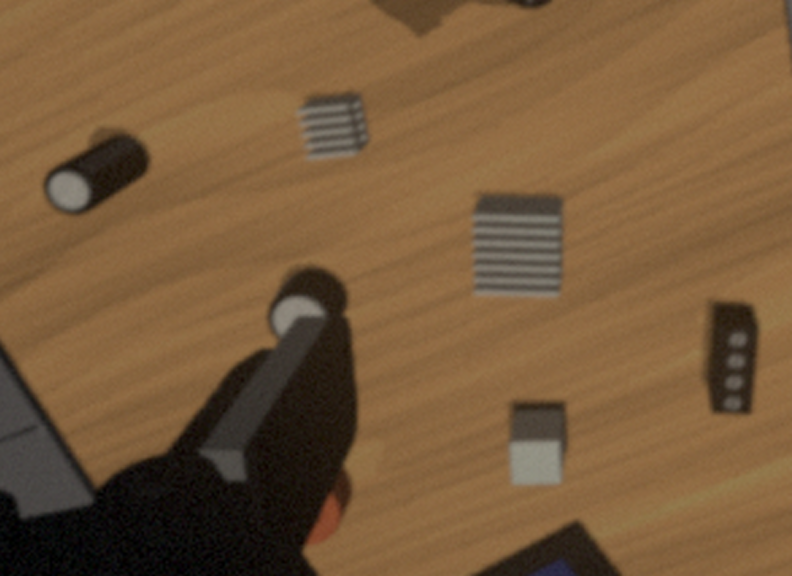

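```bash
python3 - <<'E'
from h import *
plan([.560,.063,.15])
E
```

```text
t 2.7 pos [0.4652 0.1693 0.391 ] ori [-3.1414e+00 -5.0000e-04  2.7337e+00] q6 -1.043 F [-0.1 -0.1  0.2] g 0.994
PLAN travel [-12.93  -6.    24.1 ] twist 0
```

carry_out --pt "-2.6 -1.2 4.8" --pt "-5.2 -2.4 9.6" --pt "-7.8 -3.6 14.4" --pt "-10.4 -4.8 19.2" --pt "-12.9 -6 24.1" --pt "-12.9 -6 24.1" --twist '[0,0,0,0,0,0]' --fingers '[8.5,8.5,8.5,8.5,8.5,8.5]'

```text
time: 3.45
tool_pos: [0.5576, 0.0617, 0.1455]
orientation: [-3.139, -0.009, 2.731]
contact_force: [-0.2, 0.2, 0.5]
grip_width: 0.995
```

```bash
python3 - <<'E'
from plant import env
from h import *
st(); p=look("wrist","w2"); find("wrist",["heat_sink"])
print(proj(p,[[.56,.063,.032],[.56,.063,0]])*1.5)
E
```

```text
t 3.45 pos [0.5576 0.0617 0.1455] ori [-3.1385 -0.0092  2.7306] q6 -1.252 F [-0.2  0.2  0.5] g 0.995
heat_sink [(0.82, [0.5595, 0.0599, 0.0214])]
[[393.32617853 300.91852919]
 [392.71483139 281.74354646]]
```

View pics/w2.png

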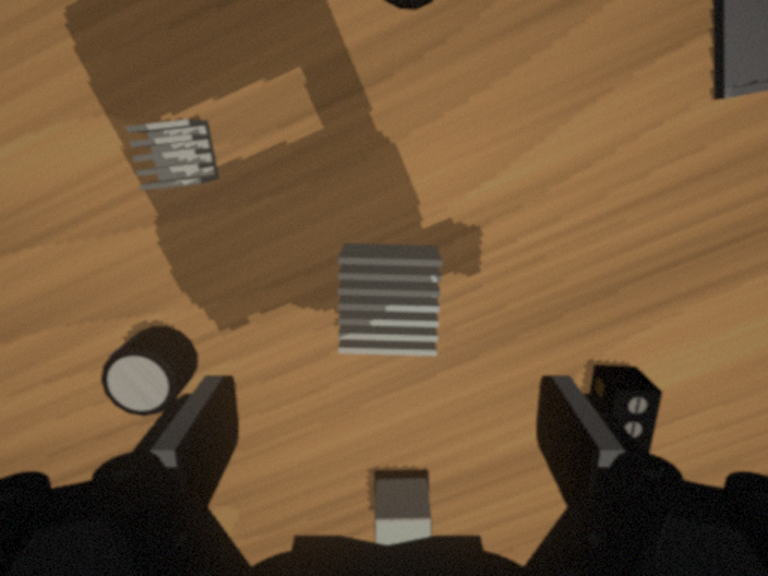

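```bash
python3 - <<'E'
from plant import env
from h import *
p=env.camera_params("wrist")
q=ray(p,np.array([(340,257),(440,258),(437.5,354),(339,354)])/1.5,.032);print(q,q.mean(0));print([np.linalg.norm(q[i]-q[(i+1)%4]) for i in range(4)])
c=q.mean(0); plan([c[0],c[1],.032],2.7345)
E
```

```text
[[0.53537592 0.04880528 0.032     ]
 [0.55452693 0.09169383 0.032     ]
 [0.59983638 0.07231705 0.032     ]
 [0.58028555 0.02732576 0.032     ]] [0.56750619 0.06003548 0.032     ]
[np.float64(0.04697008648099651), np.float64(0.0492788604673077), np.float64(0.04905559507459706), np.float64(0.04978197365938587)]
t 3.55 pos [0.5602 0.0626 0.1508] ori [ 3.1414e+00 -1.0000e-04  2.7323e+00] q6 -1.252 F [0.7 0.3 0.4] g 0.996
PLAN travel [-0.78  0.06 11.88] twist -0.1
```

```bash
python3 - <<'E'
from h import *
print(look("wrist","w3"))
E
```

```text
{'vfov': 58.271375076979126, 'cx': 257.8481714857711, 'cy': 189.6306182167799, 'origin': array([0.48942361, 0.09235099, 0.26753325]), 'rotation': array([-0.30048877, -0.0012693 ,  1.1614559 ])}
```

View pics/w3.png

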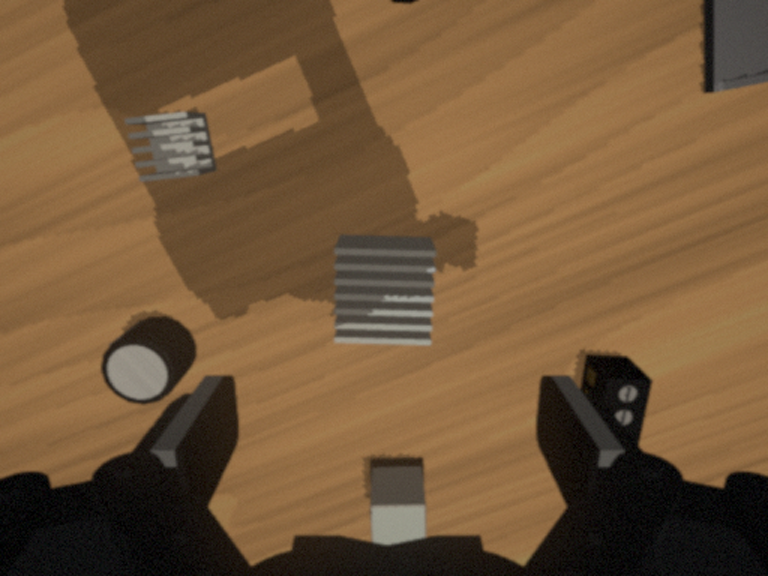

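```bash
python3 - <<'E'
from plant import env
from h import *
p=env.camera_params("wrist")
q=ray(p,np.array([(335,248),(434.5,249),(432,345),(334,344)])/1.5,.032);print(q.mean(0));print([np.linalg.norm(q[i]-q[(i+1)%4]) for i in range(4)])
c=q.mean(0); plan([c[0],c[1],.032])
E
```

```text
[0.56355067 0.05953499 0.032     ]
[np.float64(0.046737729391687875), np.float64(0.049066987397287064), np.float64(0.04880779526426187), np.float64(0.04902436632307218)]
t 3.6 pos [0.5608 0.0628 0.1521] ori [3.1406e+00 2.5000e-03 2.7328e+00] q6 -1.252 F [-0.2 -0.9  1.5] g 0.995
PLAN travel [-0.35 -0.2  12.01] twist 0
```

carry_out --pt "-0.2 -0.15 4.5" --pt "-0.2 -0.15 9" --pt "-0.2 -0.15 12" --pt "-0.2 -0.15 12" --pt "-0.2 -0.15 12" --pt "-0.2 -0.15 12" --pt "-0.2 -0.15 12" --pt "-0.2 -0.15 12" --twist '[0,0,0,0,0,0,0,0]' --fingers '[8.5,8.5,8.5,8.5,4,4,4,4]'

```text
time: 4.6
tool_pos: [0.5632, 0.0598, 0.0331]
orientation: [3.14, 0.004, 2.732]
contact_force: [-1.0, 0.6, 6.8]
grip_width: 0.547
```

```bash
python3 - <<'E'
from h import *
plan([.52,-.18,.25],np.pi)
E
```

```text
t 4.6 pos [0.5632 0.0598 0.0331] ori [3.1402 0.0039 2.7319] q6 -1.256 F [-1.   0.6  6.8] g 0.547
PLAN travel [ -5.67 -23.69 -21.7 ] twist -23.5
```

carry_out --pt "0 0 -5" --pt "0 0 -10" --pt "-1 -5 -13" --pt "-2 -10 -15" --pt "-3.5 -14 -17" --pt "-4.5 -18 -20" --pt "-5.7 -22 -21.7" --pt "-5.7 -23.7 -21.7" --twist '[0,0,-5,-10,-15,-20,-23.5,-23.5]' --fingers '[4,4,4,4,4,4,4,4]'

```text
time: 5.6
tool_pos: [0.5196, -0.1825, 0.25]
orientation: [-3.139, 0.004, 3.14]
contact_force: [-0.1, 0.2, -1.8]
grip_width: 0.543
```

carry_out --pt "0 0 0" --pt "0 0 0" --twist '[0,0]' --fingers '[4,4]'

```text
time: 5.85
tool_pos: [0.5188, -0.1789, 0.2462]
orientation: [3.14, -0.002, -3.141]
contact_force: [0.1, 0.2, -1.6]
grip_width: 0.546
```

```bash
python3 - <<'E'
from h import *
st();print(look("wrist","w4")); find("wrist",["three_bay_tray","tall_capacitor"])
E
```

```text
t 5.85 pos [ 0.5188 -0.1789  0.2462] ori [ 3.1401e+00 -1.6000e-03 -3.1406e+00] q6 -2.111 F [ 0.1  0.2 -1.6] g 0.546
{'vfov': 58.271375076979126, 'cx': 257.8481714857711, 'cy': 189.6306182167799, 'origin': array([ 0.44199557, -0.17931382,  0.36307506]), 'rotation': array([-0.29935615, -0.00193639,  1.57179063])}
three_bay_tray [(0.58, [0.5015, -0.3052, 0.0024])]
tall_capacitor [(0.79, [0.4305, -0.1325, 0.0548])]
```

View pics/w4.png

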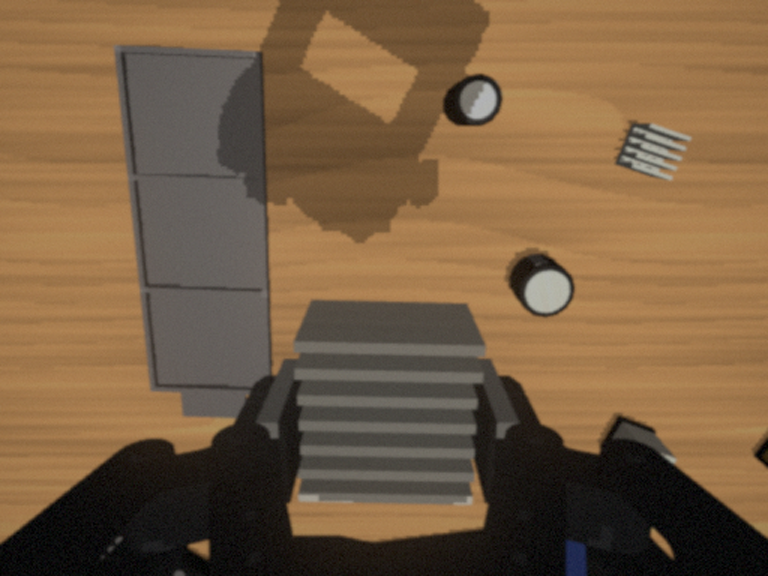

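```bash
cat >> h.py <<'E'
from scipy.optimize import least_squares
def fit_tray(p,px,loc,z=.008,x0=(.5,-.3,0)):
    """px: pixel pts, loc: tray-frame xy of them; fit pose directly + reproj residual"""
    px=np.array(px,float); loc=np.array(loc,float)
    def f(v):
        c,s=np.cos(v[2]),np.sin(v[2])
        X=np.c_[v[0]+c*loc[:,0]-s*loc[:,1], v[1]+s*loc[:,0]+c*loc[:,1], np.full(len(loc),z)]
        return (proj(p,X)-px).ravel()
    r=least_squares(f,x0,loss='soft_l1'); return r.x, np.round(r.fun.reshape(-1,2),1)
E
python3 - <<'E'
from plant import env
from h import *
p=env.camera_params("wrist")
v,r=fit_tray(p,np.array([(117,46),(262,52),(271,385),(151,390),(132,176),(143,290),(265,177),(268,290)])/1.5,[(-.122,-.046),(-.122,.046),(.122,.046),(.122,-.046),(-.04,-.046),(.04,-.046),(-.04,.046),(.04,.046)])
print(v,np.degrees(v[2]),r.tolist())
E
```

```text
[ 0.51751963 -0.30834898 -0.0399342 ] -2.2880608467929813 [[-0.8, -1.7], [0.3, -1.3], [0.5, 6.5], [0.5, 0.2], [-1.6, -0.0], [-1.2, -0.9], [0.7, 3.1], [0.7, 2.5]]
```

```bash
python3 - <<'E'
import cv2
im=cv2.imread("pics/w4.png")
cv2.imwrite("pics/w4z.png",cv2.resize(im[30:430,90:310],None,fx=1.5,fy=1.5,interpolation=cv2.INTER_CUBIC))
im=cv2.imread("pics/side0.png")
cv2.imwrite("pics/s0z.png",cv2.resize(im[100:180,295:415],None,fx=6,fy=6,interpolation=cv2.INTER_CUBIC))
E
```

```text
(no output)
```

View pics/w4z.png

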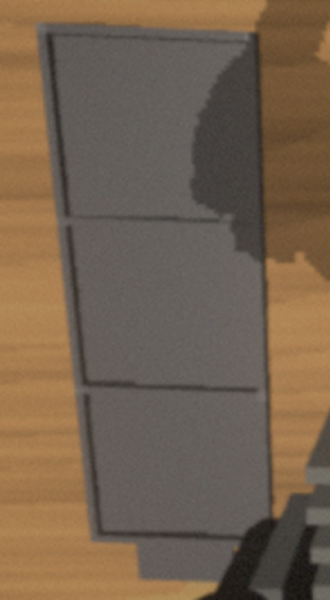

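View pics/s0z.png

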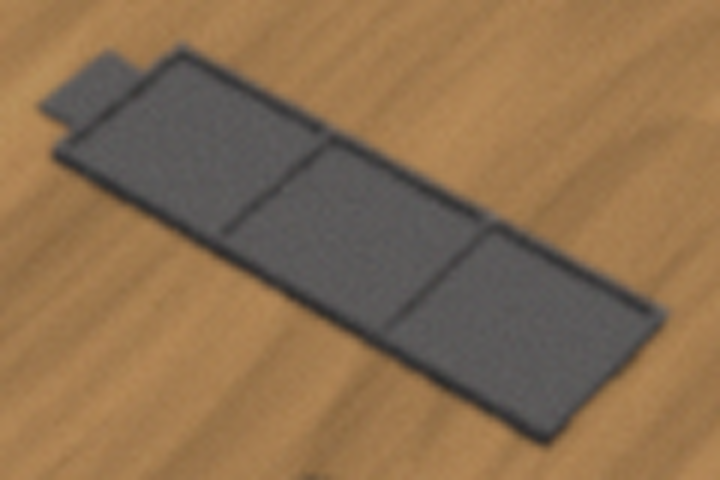

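```bash
python3 - <<'E'
from plant import env
from h import *
p=env.camera_params("wrist");D=env.camera_params("side")
v,r=fit_tray(p,np.array([(116,46),(262,52),(270,391),(151.3,390.7),(134,176.7),(144.7,290.7),(265.3,178),(267.5,292)])/1.5,[(-.122,-.046),(-.122,.046),(.122,.046),(.122,-.046),(-.04,-.046),(.04,-.046),(-.04,.046),(.04,.046)])
print(v,np.degrees(v[2]),r.tolist())
# side: (x,y) tray: tab end +x ; -y is far side (right/up in image)
v,r=fit_tray(D,np.array([(183,46),(58,150),(665,315),(548,435),(325,132),(487,215),(222,238),(385,330)])/6+[295,100],[(.122,-.046),(.122,.046),(-.122,-.046),(-.122,.046),(.04,-.046),(-.04,-.046),(.04,.046),(-.04,.046)])
print(v,np.degrees(v[2]),r.tolist())
E
```

```text
[ 0.51793109 -0.30846834 -0.03920698] -2.246394640944276 [[-0.3, -1.2], [0.1, -0.9], [1.2, 2.7], [0.3, 0.1], [-3.0, -0.1], [-2.3, -1.0], [0.4, 2.8], [1.0, 1.4]]
[ 0.51563029 -0.3100686  -0.03365611] -1.928353252856532 [[-0.5, -0.5], [-1.1, -0.3], [1.2, -0.6], [0.6, 0.4], [1.8, -0.6], [1.7, 0.2], [-2.1, 0.2], [-2.0, 0.7]]
```

```bash
python3 - <<'E'
from plant import env
from h import *
p=env.camera_params("wrist");s=st()
q=ray(p,np.array([(297,347),(484,347),(472,498),(300,498)])/1.5,s['tool_pos'][2]-.001);print(q,q.mean(0)-s['tool_pos'])
plan([.597,-.312,.10],np.pi-.036)
plan([.597,-.312,.037],np.pi-.036)
E
```

```text
t 6.0 pos [ 0.5191 -0.179   0.2466] ori [ 3.1408e+00 -1.0000e-03 -3.1398e+00] q6 -2.111 F [-0.8  0.3 -1.2] g 0.547
[[ 0.49499023 -0.20143509  0.24562877]
 [ 0.49493454 -0.15507378  0.24562877]
 [ 0.53987351 -0.15578028  0.24562877]
 [ 0.53990726 -0.20284027  0.24562877]] [-0.00171233  0.00024697 -0.001     ]
t 6.0 pos [ 0.5191 -0.179   0.2466] ori [ 3.1408e+00 -1.0000e-03 -3.1398e+00] q6 -2.111 F [-0.8  0.3 -1.2] g 0.547
PLAN travel [ -7.78 -13.32  14.65] twist 2.2
t 6.0 pos [ 0.5191 -0.179   0.2466] ori [ 3.1408e+00 -1.0000e-03 -3.1398e+00] q6 -2.111 F [-0.8  0.3 -1.2] g 0.547
PLAN travel [ -7.78 -13.33  20.95] twist 2.2
```

carry_out --pt "-2 -3.4 3" --pt "-4 -6.7 6.5" --pt "-6 -10 10" --pt "-7.9 -13.3 14" --pt "-7.9 -13.3 17.5" --pt "-7.9 -13.3 19.5" --pt "-7.9 -13.3 19.5" --twist '[1,2,2.2,2.2,2.2,2.2,2.2]' --fingers '[4,4,4,4,4,4,4]'

```text
time: 6.88
tool_pos: [0.5973, -0.3117, 0.0504]
orientation: [3.139, -0.003, 3.104]
contact_force: [-0.1, -0.5, -1.3]
grip_width: 0.544
```

```bash
python3 - <<'E'
from h import *
plan([.5985,-.312,.0365],np.pi-.036); look("wrist","w5")
E
```

```text
t 6.88 pos [ 0.5973 -0.3117  0.0504] ori [ 3.1393 -0.0032  3.1045] q6 -2.183 F [-0.1 -0.5 -1.3] g 0.544
PLAN travel [-0.12 -0.03  1.39] twist -0.1
```

View pics/w5.png

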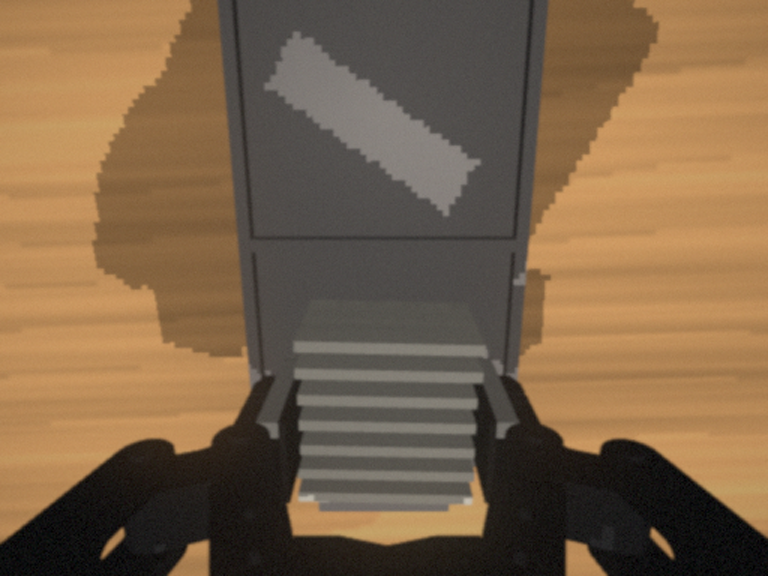

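```bash
python3 - <<'E'
from plant import env
from h import *
p=env.camera_params("wrist");st()
print(ray(p,np.array([(384,237),(384,253),(248,245),(524,245),(235,0),(548,0)])/1.5,.008), ray(p,np.array([(320,510),(447,510)])/1.5,.008))
E
```

```text
t 6.92 pos [ 0.5984 -0.3125  0.0524] ori [ 3.1413e+00 -3.0000e-04  3.1044e+00] q6 -2.183 F [-0.5 -0.2 -1.2] g 0.542
[[ 0.55564668 -0.31197464  0.008     ]
 [ 0.56086374 -0.3121772   0.008     ]
 [ 0.55662139 -0.35542671  0.008     ]
 [ 0.55991295 -0.26743094  0.008     ]
 [ 0.48684972 -0.35089517  0.008     ]
 [ 0.4900856  -0.26363187  0.008     ]] [[ 0.65962327 -0.34020105  0.008     ]
 [ 0.6614391  -0.29226547  0.008     ]]
```

carry_out --pt "-0.1 0 0.8" --pt "-0.1 0 1.55" --pt "-0.1 0 1.6" --pt "-0.1 0 1.6" --pt "-0.1 0 1.6" --twist '[0,0,0,0,0]' --fingers '[4,4,4,4,4]'

```text
time: 7.55
tool_pos: [0.5992, -0.3133, 0.0365]
orientation: [-3.141, 0.0, 3.104]
contact_force: [0.3, -0.6, -1.5]
grip_width: 0.543
```

carry_out --pt "0 0 0.1" --pt "0 0 0.1" --pt "0 0 0.1" --pt "0 0 0.1" --pt "0 0 -4" --pt "0 0 -9" --pt "0 0 -14" --pt "0 0 -14" --twist '[0,0,0,0,0,0,0,0]' --fingers '[4,4,6.6,6.6,7,7,7,7]'

```text
time: 8.55
tool_pos: [0.6018, -0.3151, 0.1825]
orientation: [-3.135, 0.009, 3.104]
contact_force: [-0.2, 0.1, 0.5]
grip_width: 0.82
```

```bash
python3 - <<'E'
from h import *
p=look("wrist","w6"); print(p)
plan([.45,-.122,.2],2.73)
E
```

```text
{'vfov': 58.271375076979126, 'cx': 257.8481714857711, 'cy': 189.6306182167799, 'origin': array([ 0.52389367, -0.31169048,  0.29850873]), 'rotation': array([-0.30991227,  0.00575425,  1.53276773])}
t 8.6 pos [ 0.6004 -0.3141  0.179 ] ori [-3.1385  0.0044  3.1036] q6 -2.182 F [ 0.3  0.  -0. ] g 0.818
PLAN travel [15.75 18.62 -2.22] twist 21.4
```

View pics/w6.png

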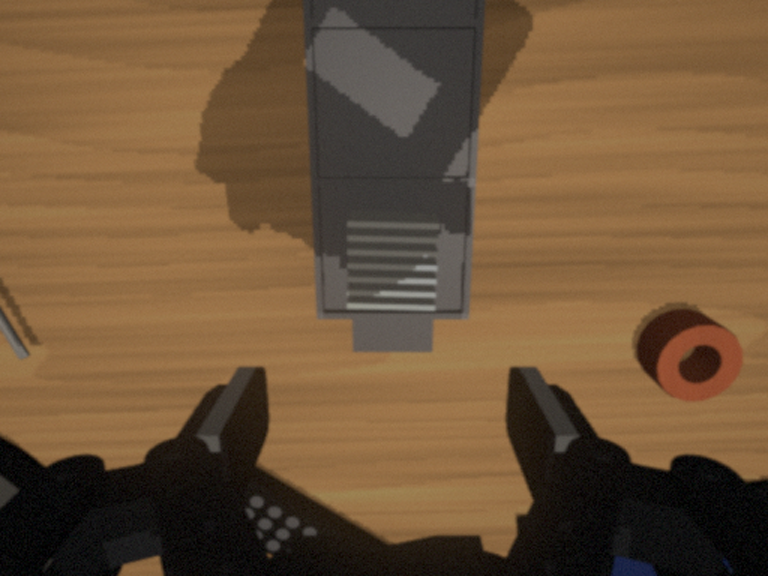

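```bash
python3 - <<'E'
from h import *
p={'vfov': 58.271375076979126, 'cx': 257.8481714857711, 'cy': 189.6306182167799, 'origin': np.array([ 0.52389367, -0.31169048,  0.29850873]), 'rotation': np.array([-0.30991227,  0.00575425,  1.53276773])}
P=lambda pts,z: ray(p,np.array(pts)/1.5,z).round(4).tolist()
print("top",P([(347,310),(436,310),(347,224),(439,224)],.035))
print("tray",P([(317,319),(469,319),(312,178),(474,178),(392,178),(392,319),(305,28),(482,28)],.008))
X=np.array([[x,y,0] for x in(-.024,.024) for y in (-.024,.024)])
c,s=np.cos(-.036),np.sin(-.036)
Y=X@np.array([[c,s,0],[-s,c,0],[0,0,1]])
print(proj(p,Y+[.598,-.313,.035])*1.5)
E
```

```text
top [[0.622, -0.3386, 0.035], [0.6237, -0.2902, 0.035], [0.5747, -0.3357, 0.035], [0.5764, -0.2882, 0.035]]
tray [[0.6372, -0.3598, 0.008], [0.6404, -0.2682, 0.008], [0.5534, -0.356, 0.008], [0.5567, -0.2663, 0.008], [0.555, -0.3117, 0.008], [0.6388, -0.3146, 0.008], [0.4781, -0.3533, 0.008], [0.4816, -0.2633, 0.008]]
[[345.99386061 221.13470695]
 [439.15517847 221.04854762]
 [348.2971182  308.48382926]
 [436.60282293 308.49325369]]
```

```bash
python3 - <<'E'
from h import *
p={'vfov': 58.271375076979126, 'cx': 257.8481714857711, 'cy': 189.6306182167799, 'origin': np.array([ 0.44199557, -0.17931382,  0.36307506]), 'rotation': np.array([-0.29935615, -0.00193639,  1.57179063])}
P=lambda pts,z: ray(p,np.array(pts)/1.5,z).round(4).tolist()
print("tall",P([(482,101)],.058),"short",P([(548,291)],.032))
plan([.43,-.125,.2])
E
```

```text
tall [[0.4292, -0.1257, 0.058]] short [[0.5488, -0.07, 0.032]]
t 8.6 pos [ 0.6004 -0.3141  0.179 ] ori [-3.1385  0.0044  3.1036] q6 -2.182 F [ 0.3  0.  -0. ] g 0.818
PLAN travel [17.74 18.25 -2.23] twist 0
```

carry_out --pt "4.3 4.3 -0.5" --pt "8.6 8.6 -1" --pt "12.8 12.8 -1.5" --pt "17.7 18.2 -2" --pt "17.7 18.2 -2" --pt "17.7 18.2 -2" --pt "17.7 18.2 -2" --twist '[0,0,0,0,0,0,0]' --fingers '[7,7,7,7,7,7,7]'

```text
time: 9.48
tool_pos: [0.43, -0.1256, 0.1963]
orientation: [-3.141, 0.0, 3.103]
contact_force: [-0.0, -0.5, -0.5]
grip_width: 0.819
```

```bash
python3 - <<'E'
from h import *
st();p=look("wrist","w7"); print(p)
find("wrist",["tall_capacitor"])
E
```

```text
t 9.47 pos [ 0.43   -0.1256  0.1963] ori [-3.1414e+00  1.0000e-04  3.1029e+00] q6 -2.07 F [-0.  -0.5 -0.5] g 0.819
{'vfov': 58.271375076979126, 'cx': 257.8481714857711, 'cy': 189.6306182167799, 'origin': array([ 0.35312817, -0.1228598 ,  0.31295467]), 'rotation': array([-3.00910223e-01, -3.82637551e-04,  1.53201289e+00])}
tall_capacitor [(0.7, [0.424, -0.1265, 0.0543])]
```

View pics/w7.png

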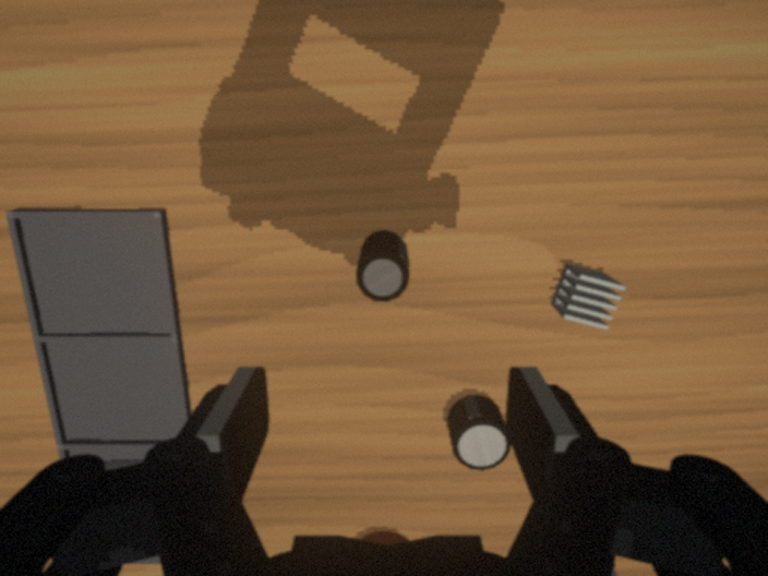

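```bash
python3 - <<'E'
from h import *
p={'vfov': 58.271375076979126, 'cx': 257.8481714857711, 'cy': 189.6306182167799, 'origin': np.array([ 0.35312817, -0.1228598 ,  0.31295467]), 'rotation': np.array([-3.00910223e-01, -3.82637551e-04,  1.53201289e+00])}
print(ray(p,np.array([(382.5,278)])/1.5,.058))
plan([.429,-.126,.042])
E
```

```text
[[ 0.428637  -0.1278926  0.058    ]]
t 9.57 pos [ 0.43   -0.1256  0.1962] ori [ 3.1415e+00 -2.0000e-04  3.1026e+00] q6 -2.07 F [ 0.9 -0.3 -0.1] g 0.818
PLAN travel [ 0.09 -0.04 15.42] twist 0
```

carry_out --pt "0.15 -0.13 5" --pt "0.15 -0.13 10" --pt "0.15 -0.13 14" --pt "0.15 -0.13 15.6" --pt "0.15 -0.13 15.6" --pt "0.15 -0.13 15.6" --pt "0.15 -0.13 15.6" --pt "0.15 -0.13 15.6" --twist '[0,0,0,0,0,0,0,0]' --fingers '[7,7,7,7,5,2,2,2]'

```text
time: 10.58
tool_pos: [0.4292, -0.1268, 0.0421]
orientation: [-3.14, 0.003, 3.104]
contact_force: [-0.1, -0.0, 6.7]
grip_width: 0.314
```

carry_out --pt "0 0 0" --pt "0 0 0" --pt "0 0 -4" --pt "0 0 -9" --pt "0 0 -13" --pt "0 0 -13" --twist '[0,0,0,0,0,0]' --fingers '[2,2,2,2,2,2]'

```text
time: 11.32
tool_pos: [0.4298, -0.127, 0.1743]
orientation: [-3.137, 0.008, 3.104]
contact_force: [-0.1, 1.1, -0.1]
grip_width: 0.311
```

```bash
python3 - <<'E'
from h import *
p=look("wrist","w8")
plan([.517,-.310,.12],np.pi-.036)
E
```

```text
t 11.38 pos [ 0.4284 -0.1263  0.1718] ori [-3.1397  0.0034  3.1037] q6 -2.074 F [-0.4  0.1 -0.4] g 0.313
PLAN travel [ -9.53 -18.02   5.25] twist -0.1
```

View pics/w8.png

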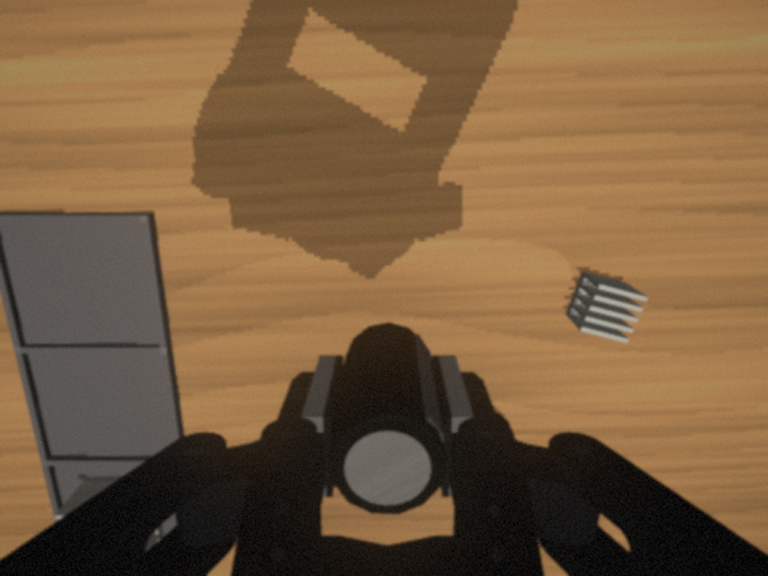

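carry_out --pt "-2.4 -4.5 1" --pt "-4.8 -9 2" --pt "-7.2 -13.5 3.5" --pt "-9.5 -18 5.5" --pt "-9.5 -18 8.5" --pt "-9.5 -18 10.5" --pt "-9.5 -18 10.5" --pt "-9.5 -18 10.5" --twist '[0,0,0,0,0,0,0,0]' --fingers '[2,2,2,2,2,2,2,2]'

```text
time: 12.38
tool_pos: [0.5161, -0.3092, 0.066]
orientation: [-3.141, 0.001, 3.104]
contact_force: [-0.2, 0.9, 0.0]
grip_width: 0.314
```

```bash
python3 - <<'E'
from h import *
p=look("wrist","w9")
print(p)
plan([.517,-.310,.0455],np.pi-.036)
E
```

```text
{'vfov': 58.271375076979126, 'cx': 257.8481714857711, 'cy': 189.6306182167799, 'origin': array([ 0.43909787, -0.30644102,  0.18261776]), 'rotation': array([-3.01574594e-01,  4.30661674e-05,  1.53333435e+00])}
t 12.43 pos [ 0.5164 -0.3095  0.0665] ori [-3.1403e+00  1.6000e-03  3.1042e+00] q6 -2.261 F [ 0.  -0.5  0.2] g 0.316
PLAN travel [-0.06 -0.05  2.1 ] twist -0.1
```

View pics/w9.png

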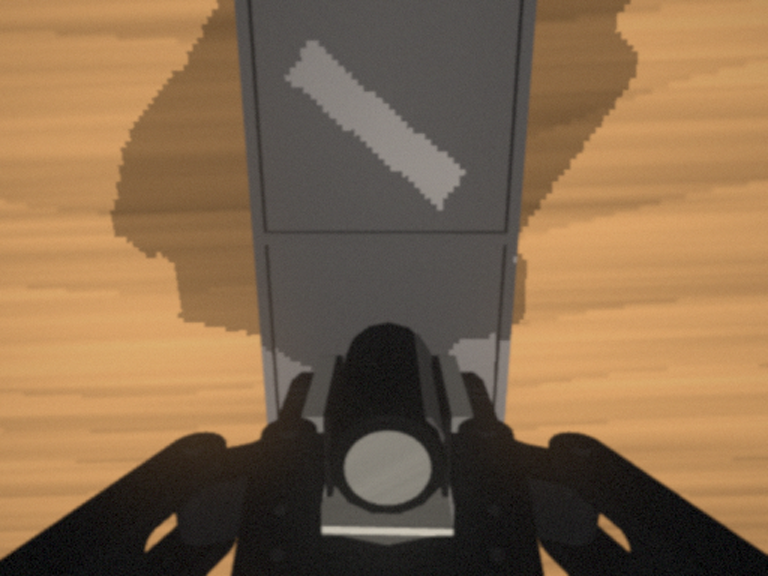

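```bash
python3 - <<'E'
from h import *
p={'vfov': 58.271375076979126, 'cx': 257.8481714857711, 'cy': 189.6306182167799, 'origin': np.array([ 0.43909787, -0.30644102,  0.18261776]), 'rotation': np.array([-3.01574594e-01,  4.30661674e-05,  1.53333435e+00])}
print(ray(p,np.array([(386,239),(254,239),(518,239)])/1.5,.008))
E
```

```text
[[ 0.47698144 -0.30813464  0.008     ]
 [ 0.47527865 -0.35357869  0.008     ]
 [ 0.4786842  -0.26269162  0.008     ]]
```

carry_out --pt "-0.05 -0.05 1" --pt "-0.05 -0.05 2" --pt "-0.05 -0.05 2.15" --pt "-0.05 -0.05 2.15" --pt "-0.05 -0.05 2.15" --pt "-0.05 -0.05 2.15" --twist '[0,0,0,0,0,0]' --fingers '[2,2,2,2,2,2]'

```text
time: 13.18
tool_pos: [0.5167, -0.3102, 0.0451]
orientation: [-3.142, 0.0, 3.104]
contact_force: [-3.7, 3.5, 10.6]
grip_width: 0.314
```

carry_out --pt "0 0 -0.05" --pt "0 0 -0.05" --pt "0 0 -0.05" --pt "0 0 -4" --pt "0 0 -9" --pt "0 0 -14" --pt "0 0 -16" --pt "0 0 -16" --twist '[0,0,0,0,0,0,0,0]' --fingers '[3.5,5,5,5,5.5,6,6,6]'

```text
time: 14.18
tool_pos: [0.5167, -0.3103, 0.2046]
orientation: [-3.14, 0.002, 3.104]
contact_force: [0.6, -0.3, 0.0]
grip_width: 0.7
```

```bash
python3 - <<'E'
from h import *
p=look("wrist","w10")
print(p)
plan([.655,.13,.21],2.73)
E
```

```text
{'vfov': 58.271375076979126, 'cx': 257.8481714857711, 'cy': 189.6306182167799, 'origin': array([ 0.43959385, -0.30742547,  0.3212215 ]), 'rotation': array([-3.02593171e-01,  8.89018266e-04,  1.53270831e+00])}
t 14.22 pos [ 0.5159 -0.3096  0.2026] ori [ 3.1407e+00 -1.1000e-03  3.1035e+00] q6 -2.261 F [-0.5 -0.3 -0.9] g 0.702
PLAN travel [-12.23  44.46  -0.72] twist 21.4
```

View pics/w10.png

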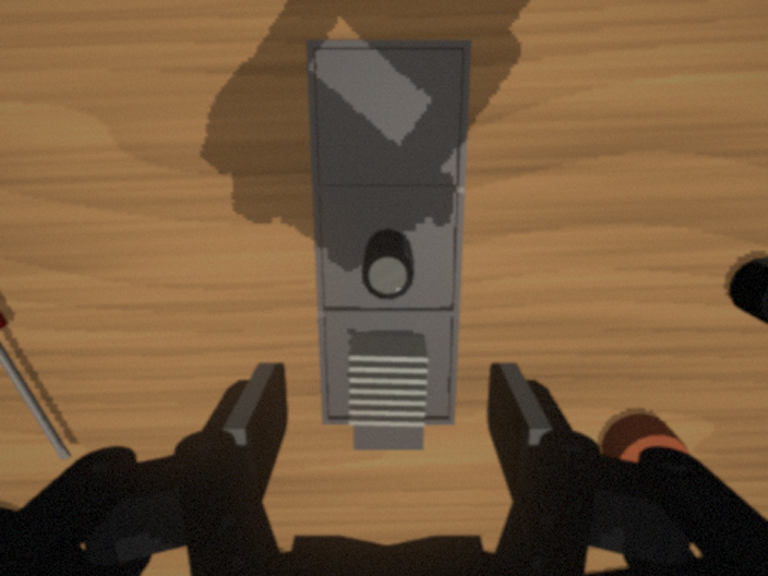

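```bash
python3 - <<'E'
from h import *
p={'vfov': 58.271375076979126, 'cx': 257.8481714857711, 'cy': 189.6306182167799, 'origin': np.array([ 0.43959385, -0.30742547,  0.3212215 ]), 'rotation': np.array([-3.02593171e-01,  8.89018266e-04,  1.53270831e+00])}
v,r=fit_tray(p,np.array([(307,41),(470,40),(455,425),(322,425),(318,186),(465,185),(320,312),(459,311)])/1.5,[(-.122,-.046),(-.122,.046),(.122,.046),(.122,-.046),(-.04,-.046),(-.04,.046),(.04,-.046),(.04,.046)])
print(v,np.degrees(v[2]),r.tolist())
print("cap",ray(p,np.array([(388,274)])/1.5,.061), "hs",ray(p,np.array([(388,390)])/1.5,.035))
plan([.672,.147,.21],2.73)
E
```

```text
[ 0.51677611 -0.30924641 -0.0377611 ] -2.163551504665001 [[-0.6, -1.8], [1.6, -1.2], [0.1, -0.6], [0.4, -0.7], [-3.7, 1.4], [0.5, 2.0], [-1.5, 0.7], [0.8, 1.4]]
cap [[ 0.51505302 -0.30988828  0.061     ]] hs [[ 0.59739442 -0.31293174  0.035     ]]
t 14.22 pos [ 0.5159 -0.3096  0.2026] ori [ 3.1407e+00 -1.1000e-03  3.1035e+00] q6 -2.261 F [-0.5 -0.3 -0.9] g 0.702
PLAN travel [-13.86  46.22  -0.72] twist 21.4
```

Both parts sit within about 2 mm of their bay centres. Next is the terminal block.

carry_out --pt "-1.7 5.8 -0.7" --pt "-3.5 11.6 -0.7" --pt "-5.2 17.4 -0.7" --pt "-6.9 23.1 -0.7" --pt "-8.7 28.9 -0.7" --pt "-10.4 34.7 -0.7" --pt "-12.1 40.5 -0.7" --pt "-13.9 46.2 -0.7" --twist '[3,6,9,12,15,18,21.4,21.4]' --fingers '[7,7,7,7,7,7,7,7]'

```text
time: 15.22
tool_pos: [0.6717, 0.1483, 0.2069]
orientation: [-3.139, -0.005, 2.73]
contact_force: [0.1, -0.7, 0.1]
grip_width: 0.821
```

carry_out --pt "0 0 0" --pt "0 0 0" --twist '[0,0]' --fingers '[7,7]'

```text
time: 15.48
tool_pos: [0.6715, 0.1462, 0.2077]
orientation: [-3.139, -0.004, 2.73]
contact_force: [-0.3, 0.1, -0.4]
grip_width: 0.819
```

```bash
python3 - <<'E'
from h import *
st();p=look("wrist","w11"); print(p)
find("wrist",["terminal_block"])
E
```

```text
t 15.47 pos [0.6715 0.1462 0.2077] ori [-3.1392 -0.0041  2.7303] q6 -1.109 F [-0.3  0.1 -0.4] g 0.819
{'vfov': 58.271375076979126, 'cx': 257.8481714857711, 'cy': 189.6306182167799, 'origin': array([0.6014072 , 0.17620616, 0.32477645]), 'rotation': array([-0.296541  ,  0.0013983 ,  1.15950379])}
terminal_block [(0.66, [0.6761, 0.1483, 0.0304])]
```

View pics/w11.png

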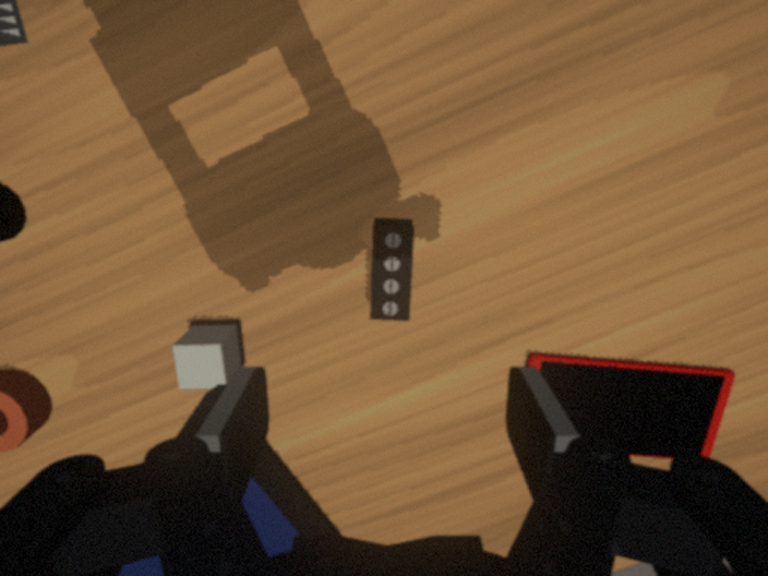

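```bash
python3 - <<'E'
from h import *
p={'vfov': 58.271375076979126, 'cx': 257.8481714857711, 'cy': 189.6306182167799, 'origin': np.array([0.6014072 , 0.17620616, 0.32477645]), 'rotation': np.array([-0.296541  ,  0.0013983 ,  1.15950379])}
q=ray(p,np.array([(393.5,240),(392.2,264),(391.2,286),(390.2,308)])/1.5,.031);print(q,q.mean(0))
d=q[0]-q[-1];a=np.arctan2(d[1],d[0]);print('axis',a)
c=q.mean(0)
plan([c[0],c[1],.032],a)
E
```

```text
[[0.66039984 0.15427924 0.031     ]
 [0.67328283 0.14788659 0.031     ]
 [0.68545942 0.14197163 0.031     ]
 [0.69795739 0.13590055 0.031     ]] [0.67927487 0.1450095  0.031     ]
axis 2.6865033268604352
t 15.57 pos [0.672  0.1452 0.2092] ori [-3.1402e+00 -2.2000e-03  2.7286e+00] q6 -1.109 F [-0.  -0.2  0.5] g 0.818
PLAN travel [-0.71  0.3  17.71] twist 2.4
```

carry_out --pt "-0.5 0.2 5" --pt "-0.5 0.2 10" --pt "-0.5 0.2 15" --pt "-0.5 0.2 17.7" --pt "-0.5 0.2 17.7" --pt "-0.5 0.2 17.7" --pt "-0.5 0.2 17.7" --pt "-0.5 0.2 17.7" --twist '[2.4,2.4,2.4,2.4,2.4,2.4,2.4,2.4]' --fingers '[7,7,7,7,5,1.5,1.5,1.5]'

```text
time: 16.58
tool_pos: [0.6799, 0.1461, 0.0365]
orientation: [3.14, 0.004, 2.688]
contact_force: [-0.4, -0.8, 6.6]
grip_width: 0.266
```

carry_out --pt "0 0 0" --pt "0 0 0" --pt "0 0 -4" --pt "0 0 -9" --pt "0 0 -13" --pt "0 0 -15" --pt "0 0 -15" --pt "0 0 -15" --twist '[0,0,0,0,0,0,0,0]' --fingers '[1.5,1.5,1.5,1.5,1.5,1.5,1.5,1.5]'

```text
time: 17.58
tool_pos: [0.6769, 0.1462, 0.1812]
orientation: [-3.14, -0.003, 2.688]
contact_force: [0.0, -0.6, -0.8]
grip_width: 0.264
```

```bash
python3 - <<'E'
from h import *
p=look("wrist","w12"); print(p)
plan([.45,-.25,.19],np.pi-.036)
E
```

```text
{'vfov': 58.271375076979126, 'cx': 257.8481714857711, 'cy': 189.6306182167799, 'origin': array([0.60800463, 0.17904204, 0.29820132]), 'rotation': array([-2.97069886e-01,  8.03037857e-04,  1.11731825e+00])}
t 17.62 pos [0.6767 0.1462 0.1809] ori [-3.1394 -0.004   2.6881] q6 -1.068 F [-0.1 -0.5 -0.8] g 0.262
PLAN travel [  3.03 -45.55  -0.8 ] twist -23.9
```

View pics/w12.png

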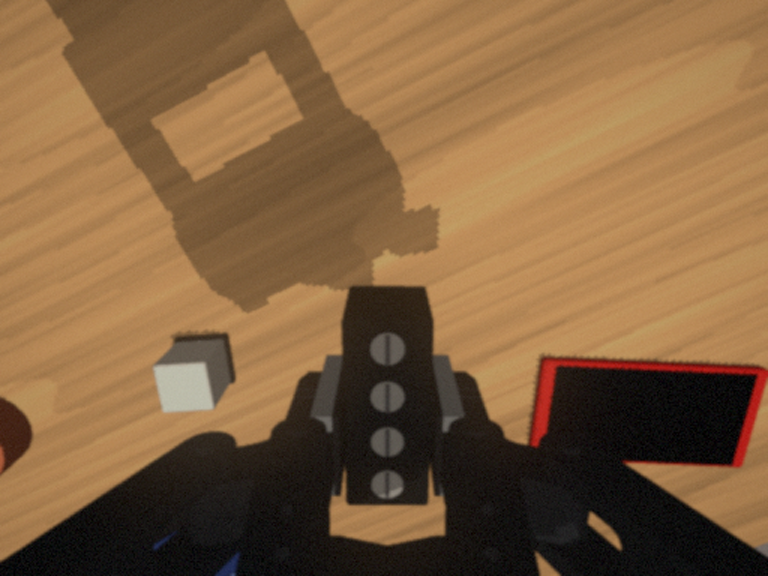

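```bash
python3 - <<'E'
from h import *
p={'vfov': 58.271375076979126, 'cx': 257.8481714857711, 'cy': 189.6306182167799, 'origin': np.array([0.60800463, 0.17904204, 0.29820132]), 'rotation': np.array([-2.97069886e-01,  8.03037857e-04,  1.11731825e+00])}
tcp=np.array([.6767,.1462,.1809]); R=RR([-3.1394,-.004,2.6881])
for dz in (-.003,-.005):
    q=ray(p,np.array([(387.5,349),(387.5,396),(387,442),(387,484)])/1.5,tcp[2]+dz)
    print(((q-tcp)@R*100).round(2).tolist(), ((q-tcp)@R).mean(0)*100, np.linalg.norm(q[0]-q[3]))
E
```

```text
[[2.22, -0.05, 0.31], [0.89, -0.05, 0.3], [-0.5, -0.06, 0.3], [-1.83, -0.06, 0.29]] [ 0.1951292  -0.05379462  0.3009016 ] 0.04053928885546806
[[2.13, -0.05, 0.51], [0.78, -0.05, 0.5], [-0.63, -0.06, 0.5], [-1.99, -0.06, 0.49]] [ 0.07101175 -0.05330898  0.50040614] 0.041213251349902225
```

carry_out --pt "0.4 -5.7 -0.5" --pt "0.8 -11.4 -0.8" --pt "1.1 -17.1 -0.8" --pt "1.5 -22.8 -0.8" --pt "1.9 -28.5 -0.8" --pt "2.3 -34.2 -0.8" --pt "2.6 -39.9 -0.8" --pt "3 -45.5 -0.8" --twist '[-3,-6,-9,-12,-15,-18,-21,-24]' --fingers '[1.5,1.5,1.5,1.5,1.5,1.5,1.5,1.5]'

```text
time: 18.62
tool_pos: [0.4501, -0.2505, 0.1901]
orientation: [3.14, -0.002, 3.109]
contact_force: [0.6, 0.3, -0.3]
grip_width: 0.265
```

carry_out --pt "0 0 0" --twist '[0]' --fingers '[1.5]'

```text
time: 18.75
tool_pos: [0.4497, -0.2519, 0.1902]
orientation: [3.14, -0.002, 3.102]
contact_force: [0.7, 0.3, -0.1]
grip_width: 0.264
```

```bash
python3 - <<'E'
from h import *
plan([.438,-.307,.06],np.pi-.037)
E
```

```text
t 18.75 pos [ 0.4497 -0.2519  0.1902] ori [ 3.1402e+00 -2.3000e-03  3.1016e+00] q6 -2.261 F [ 0.7  0.3 -0.1] g 0.264
PLAN travel [ 0.92 -5.57 13.02] twist -0.2
```

carry_out --pt "0.5 -3 3" --pt "0.9 -5.6 6" --pt "0.9 -5.6 9.5" --pt "0.9 -5.6 12.5" --pt "0.9 -5.6 13" --pt "0.9 -5.6 13" --twist '[0,0,0,0,0,0]' --fingers '[1.5,1.5,1.5,1.5,1.5,1.5]'

```text
time: 19.5
tool_pos: [0.4412, -0.3047, 0.0617]
orientation: [3.141, -0.0, 3.108]
contact_force: [-1.0, -0.3, -0.9]
grip_width: 0.264
```

```bash
python3 - <<'E'
from h import *
print(look("wrist","w13"))
plan([.438,-.307,.038],np.pi-.037)
E
```

```text
{'vfov': 58.271375076979126, 'cx': 257.8481714857711, 'cy': 189.6306182167799, 'origin': array([ 0.36430381, -0.302406  ,  0.17844076]), 'rotation': array([-3.00430108e-01, -1.09975682e-03,  1.53689353e+00])}
t 19.55 pos [ 0.4416 -0.3053  0.0626] ori [-3.1408e+00  9.0000e-04  3.1077e+00] q6 -2.353 F [ 0.5 -1.1 -0.9] g 0.265
PLAN travel [ 0.36 -0.18  2.46] twist 0.2
```

View pics/w13.png

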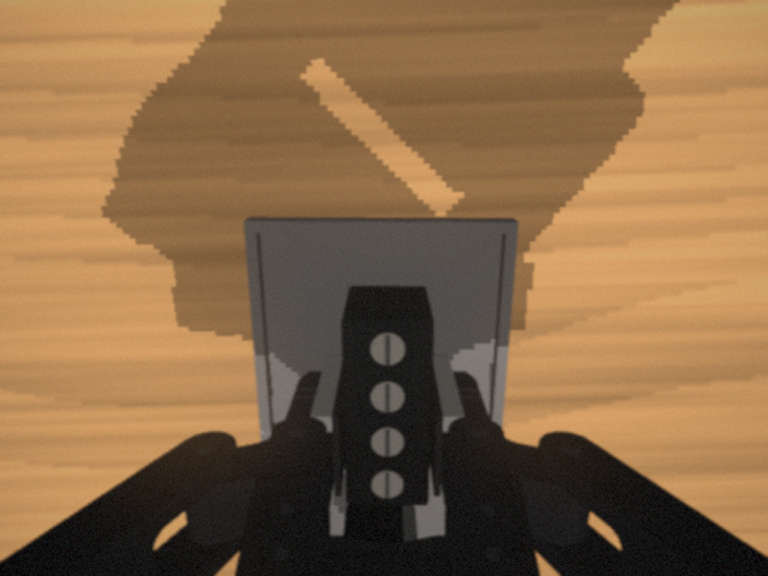

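carry_out --pt "0.35 -0.18 1.2" --pt "0.35 -0.18 2.4" --pt "0.35 -0.18 2.45" --pt "0.35 -0.18 2.45" --pt "0.35 -0.18 2.45" --twist '[0,0,0,0,0]' --fingers '[1.5,1.5,1.5,1.5,1.5]'

```text
time: 20.18
tool_pos: [0.4377, -0.3075, 0.0384]
orientation: [-3.141, 0.0, 3.107]
contact_force: [-4.7, 3.1, 10.6]
grip_width: 0.267
```

```bash
python3 - <<'E'
from h import *
p={'vfov': 58.271375076979126, 'cx': 257.8481714857711, 'cy': 189.6306182167799, 'origin': np.array([ 0.36430381, -0.302406  ,  0.17844076]), 'rotation': np.array([-3.00430108e-01, -1.09975682e-03,  1.53689353e+00])}
print(ray(p,np.array([(245,219),(517,219),(381,219)])/1.5,.008))
st()
E
```

```text
[[ 0.39272327 -0.35030705  0.008     ]
 [ 0.39580451 -0.2599742   0.008     ]
 [ 0.39426344 -0.3051538   0.008     ]]
t 20.18 pos [ 0.4377 -0.3075  0.0384] ori [-3.1411e+00  1.0000e-04  3.1071e+00] q6 -2.36 F [-4.7  3.1 10.6] g 0.267
```

carry_out --pt "0 0 -0.05" --pt "0 0 -0.05" --pt "0 0 -0.05" --pt "0 0 -4" --pt "0 0 -9" --pt "0 0 -14" --pt "0 0 -17" --pt "0 0 -17" --twist '[0,0,0,0,0,0,0,0]' --fingers '[3.5,4.6,4.6,4.6,5.5,8,8.5,8.5]'

```text
time: 21.18
tool_pos: [0.4385, -0.3081, 0.21]
orientation: [-3.137, 0.004, 3.107]
contact_force: [0.4, -0.4, -0.6]
grip_width: 0.995
```

```bash
python3 - <<'E'
from h import *
print(look("wrist","w14"))
p6={'vfov': 58.271375076979126, 'cx': 257.8481714857711, 'cy': 189.6306182167799, 'origin': np.array([ 0.52389367, -0.31169048,  0.29850873]), 'rotation': np.array([-0.30991227,  0.00575425,  1.53276773])}
print("ring",ray(p6,np.array([(700,363)])/1.5,.028))
plan([.668,-.132,.2],2.92)
E
```

```text
{'vfov': 58.271375076979126, 'cx': 257.8481714857711, 'cy': 189.6306182167799, 'origin': array([ 0.36109622, -0.30514133,  0.32644991]), 'rotation': array([-0.30508138,  0.00369196,  1.53625001])}
ring [[ 0.66437141 -0.1381426   0.028     ]]
t 21.23 pos [ 0.4376 -0.3071  0.2077] ori [-3.1404e+00  1.1000e-03  3.1070e+00] q6 -2.36 F [-0.1  0.  -0.4] g 0.997
PLAN travel [-22.42  18.3    0.77] twist 10.7
```

View pics/w14.png

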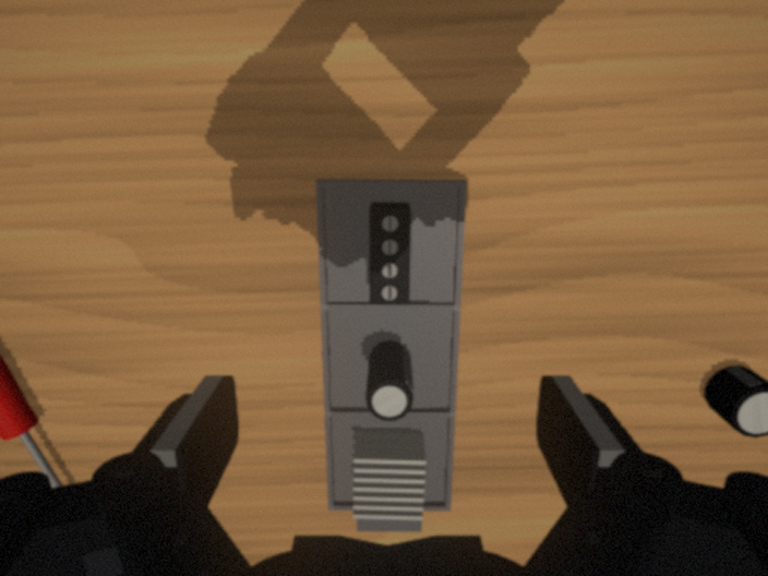

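The terminal block stands in the far bay, well centred. Next is the ring core.

carry_out --pt "-4.5 3.6 0" --pt "-9 7.2 0" --pt "-13.5 10.8 0" --pt "-18 14.4 0" --pt "-22.2 17.9 0.7" --pt "-22.2 17.9 0.7" --pt "-22.2 17.9 0.7" --pt "-22.2 17.9 0.7" --twist '[3,6,9,10.7,10.7,10.7,10.7,10.7]' --fingers '[8.5,8.5,8.5,8.5,8.5,8.5,8.5,8.5]'

```text
time: 22.22
tool_pos: [0.6644, -0.1365, 0.1995]
orientation: [3.142, -0.001, 2.919]
contact_force: [-0.2, 0.3, -0.1]
grip_width: 0.996
```

```bash
python3 - <<'E'
from h import *
st();p=look("wrist","w15"); print(p)
find("wrist",["ring_core"])
E
```

```text
t 22.23 pos [ 0.6644 -0.1365  0.1995] ori [ 3.1415e+00 -1.4000e-03  2.9189e+00] q6 -1.717 F [-0.2  0.3 -0.1] g 0.996
{'vfov': 58.271375076979126, 'cx': 257.8481714857711, 'cy': 189.6306182167799, 'origin': array([ 0.58949493, -0.12010052,  0.31633746]), 'rotation': array([-2.99368427e-01, -8.52257942e-04,  1.34804948e+00])}
ring_core [(0.74, [0.6673, -0.1374, 0.0294])]
```

View pics/w15.png

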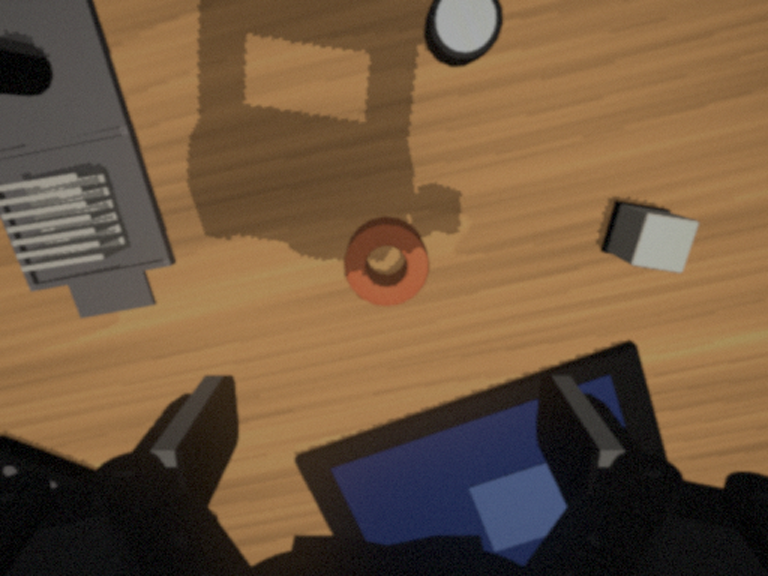

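```bash
python3 - <<'E'
from h import *
p={'vfov': 58.271375076979126, 'cx': 257.8481714857711, 'cy': 189.6306182167799, 'origin': np.array([ 0.58949493, -0.12010052,  0.31633746]), 'rotation': np.array([-2.99368427e-01, -8.52257942e-04,  1.34804948e+00])}
q=ray(p,np.array([(386.5,263)])/1.5,.028);print(q)
plan([q[0][0],q[0][1],.032],2.92)
E
```

```text
[[ 0.66368691 -0.13681442  0.028     ]]
t 22.32 pos [ 0.6647 -0.1366  0.2003] ori [-3.1415e+00 -1.0000e-04  2.9188e+00] q6 -1.717 F [0.3 0.1 0.6] g 0.995
PLAN travel [ 0.1  -0.04 16.83] twist -0.1
```

carry_out --pt "0.1 0 5" --pt "0.1 0 10" --pt "0.1 0 15" --pt "0.1 0 16.8" --pt "0.1 0 16.8" --pt "0.1 0 16.8" --pt "0.1 0 16.8" --pt "0.1 0 16.8" --twist '[0,0,0,0,0,0,0,0]' --fingers '[8.5,8.5,8.5,8.5,8.5,4,4,4]'

```text
time: 23.32
tool_pos: [0.6665, -0.1362, 0.0355]
orientation: [-3.141, 0.005, 2.92]
contact_force: [-1.4, -0.9, 6.5]
grip_width: 0.554
```

carry_out --pt "0 0 0" --pt "0 0 -4" --pt "0 0 -9" --pt "0 0 -14" --pt "0 0 -18" --pt "0 0 -18" --pt "0 0 -18" --twist '[0,0,0,0,0,0,0]' --fingers '[4,4,4,4,4,4,4]'

```text
time: 24.2
tool_pos: [0.6639, -0.1352, 0.2115]
orientation: [3.141, -0.001, 2.92]
contact_force: [0.2, -0.5, -1.9]
grip_width: 0.554
```

```bash
python3 - <<'E'
from h import *
p=look("wrist","w16"); print(p)
plan([.51,.20,.26],2.92)
E
```

```text
{'vfov': 58.271375076979126, 'cx': 257.8481714857711, 'cy': 189.6306182167799, 'origin': array([ 0.58888777, -0.11892993,  0.32827742]), 'rotation': array([-2.99492515e-01, -9.88166169e-04,  1.34950493e+00])}
t 24.25 pos [ 0.6635 -0.1351  0.2104] ori [ 3.1411e+00 -3.1000e-03  2.9203e+00] q6 -1.717 F [-0.3 -0.3 -1. ] g 0.555
PLAN travel [22.34 29.33 -4.88] twist 0.0
```

View pics/w16.png

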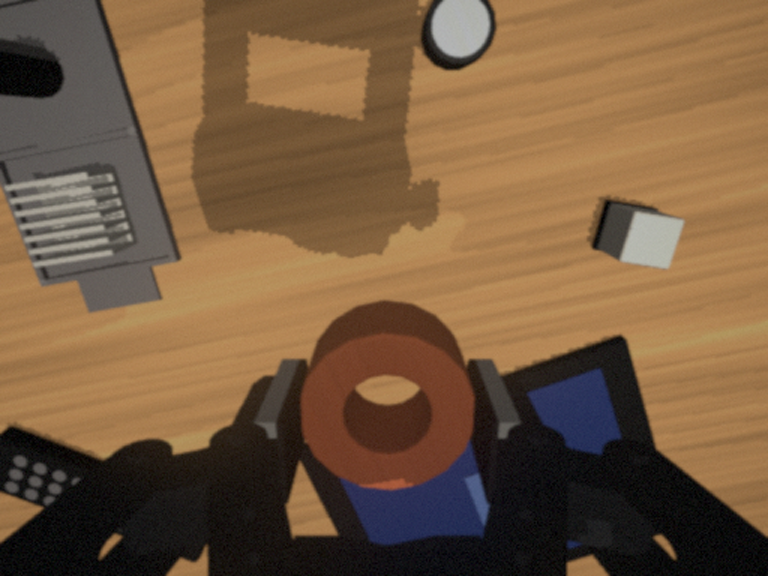

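```bash
python3 - <<'E'
from h import *
p={'vfov': 58.271375076979126, 'cx': 257.8481714857711, 'cy': 189.6306182167799, 'origin': np.array([ 0.58888777, -0.11892993,  0.32827742]), 'rotation': np.array([-2.99492515e-01, -9.88166169e-04,  1.34950493e+00])}
tcp=np.array([.6635,-.1351,.2104]);R=RR([3.1411,-.0031,2.9203])
for dz in(-.004,-.007): print((ray(p,np.array([(387.5,411)])/1.5,tcp[2]+dz)-tcp)@R*100)
E
```

```text
[[ 0.33218097 -0.02880383  0.40101754]]
[[ 0.15154405 -0.02817625  0.70045936]]
```

carry_out --pt "3.2 4.2 -1.5" --pt "6.4 8.4 -3" --pt "9.6 12.6 -4.9" --pt "12.8 16.8 -4.9" --pt "16 21 -4.9" --pt "19.2 25.1 -4.9" --pt "22.3 29.3 -4.9" --pt "22.3 29.3 -4.9" --twist '[0,0,0,0,0,0,0,0]' --fingers '[4,4,4,4,4,4,4,4]'

```text
time: 25.25
tool_pos: [0.5089, 0.2017, 0.2592]
orientation: [-3.141, -0.004, 2.925]
contact_force: [1.1, -0.4, -1.1]
grip_width: 0.556
```

carry_out --pt "0 0 0" --pt "0 0 0" --twist '[0,0]' --fingers '[4,4]'

```text
time: 25.5
tool_pos: [0.5115, 0.1983, 0.2606]
orientation: [-3.141, -0.001, 2.919]
contact_force: [-0.1, 0.9, 0.2]
grip_width: 0.551
```

```bash
python3 - <<'E'
from h import *
st();p=look("wrist","w17"); print(p)
E
```

```text
t 25.5 pos [0.5115 0.1983 0.2606] ori [-3.1410e+00 -1.1000e-03  2.9187e+00] q6 -1.185 F [-0.1  0.9  0.2] g 0.551
{'vfov': 58.271375076979126, 'cx': 257.8481714857711, 'cy': 189.6306182167799, 'origin': array([0.4365172 , 0.21480329, 0.37738835]), 'rotation': array([-2.99728018e-01, -1.74671835e-04,  1.34786026e+00])}
```

View pics/w17.png

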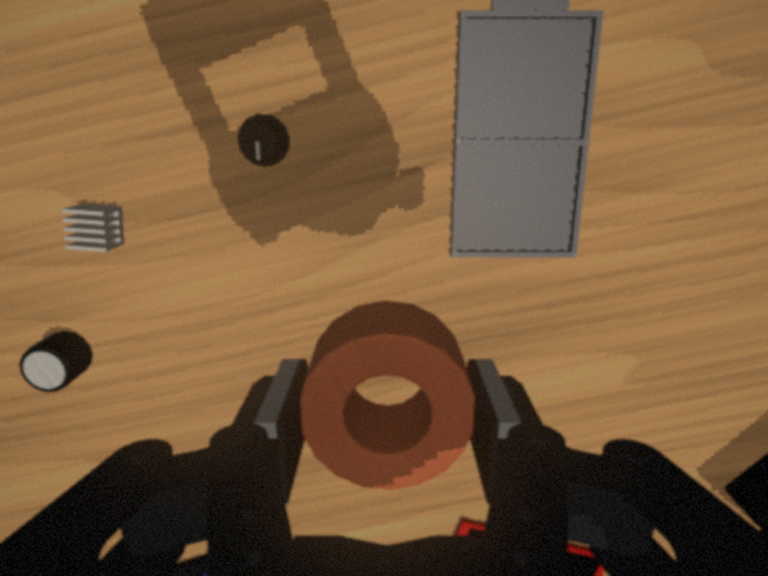

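```bash
python3 - <<'E'
from h import *
p={'vfov': 58.271375076979126, 'cx': 257.8481714857711, 'cy': 189.6306182167799, 'origin': np.array([0.4365172 , 0.21480329, 0.37738835]), 'rotation': np.array([-2.99728018e-01, -1.74671835e-04,  1.34786026e+00])}
v,r=fit_tray(p,np.array([(459,12),(603,12),(577,256.5),(451,254.5),(455,140),(588,142)])/1.5,[(.082,.046),(.082,-.046),(-.082,-.046),(-.082,.046),(0,.046),(0,-.046)],x0=(.46,.305,2.92))
print(v,r.tolist())
c,s=np.cos(v[2]),np.sin(v[2])
b1=v[:2]+.04*np.array([c,s]); b2=v[:2]-.04*np.array([c,s]);print(b1,b2)
plan([b1[0]+.001,b1[1],.07],v[2])
E
```

```text
[0.46818053 0.30311258 2.92164425] [[0.4, -1.4], [-0.2, -1.7], [-0.7, 0.5], [0.0, 2.1], [0.0, 1.5], [0.3, -0.1]]
[0.42914418 0.31183975] [0.50721688 0.29438541]
t 25.55 pos [0.5116 0.1983 0.2608] ori [-3.1412e+00 -7.0000e-04  2.9185e+00] q6 -1.185 F [-0.6  0.7 -1.4] g 0.554
PLAN travel [10.44  9.28 19.08] twist -0.2
```

carry_out --pt "3.5 3.1 3" --pt "7 6.2 6.5" --pt "10.3 9.3 10" --pt "10.3 9.3 14" --pt "10.3 9.3 18" --pt "10.3 9.3 19" --pt "10.3 9.3 19" --pt "10.3 9.3 19" --twist '[0,0,0,0,0,0,0,0]' --fingers '[4,4,4,4,4,4,4,4]'

```text
time: 26.55
tool_pos: [0.4327, 0.313, 0.0732]
orientation: [3.139, 0.003, 2.92]
contact_force: [0.3, -0.5, -0.0]
grip_width: 0.557
```

```bash
python3 - <<'E'
from h import *
st();p=look("wrist","w18"); print(p)
E
```

```text
t 26.55 pos [0.4327 0.313  0.0732] ori [3.1395e+00 2.9000e-03 2.9196e+00] q6 -0.935 F [ 0.3 -0.5 -0. ] g 0.557
{'vfov': 58.271375076979126, 'cx': 257.8481714857711, 'cy': 189.6306182167799, 'origin': array([0.35724944, 0.32922925, 0.18972807]), 'rotation': array([-0.30360819, -0.0028889 ,  1.34883209])}
```

View pics/w18.png

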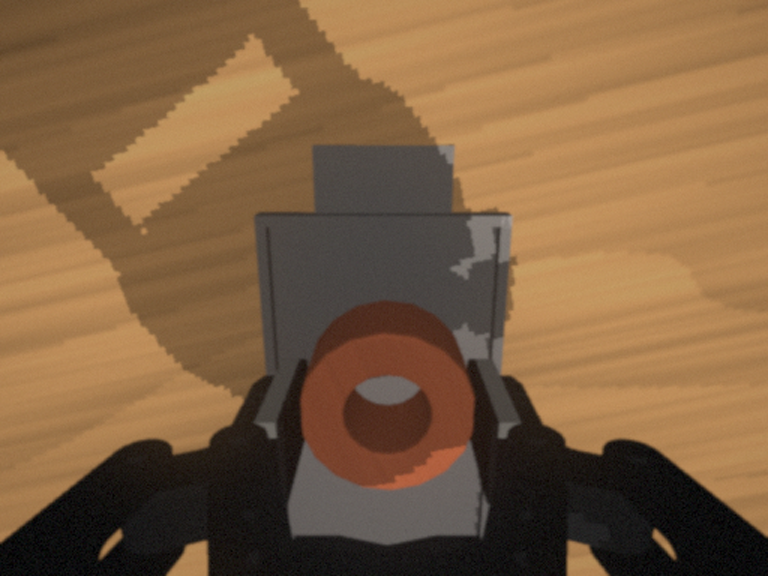

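```bash
python3 - <<'E'
from h import *
p={'vfov': 58.271375076979126, 'cx': 257.8481714857711, 'cy': 189.6306182167799, 'origin': np.array([0.35724944, 0.32922925, 0.18972807]), 'rotation': np.array([-0.30360819, -0.0028889 ,  1.34883209])}
q=ray(p,np.array([(256,214),(511,214)])/1.5,.008);print(q)
d=q[0]-q[1];a=np.arctan2(d[1],d[0]);print('yaw',a+np.pi/2+2*np.pi*0, np.linalg.norm(d))
m=q.mean(0); y=2.92;u=np.array([np.cos(y),np.sin(y),0]); b1=m-.042*u;print(m,'bay1',b1,'ctr',m-.082*u)
st();t=b1-u*.002
plan([t[0],t[1],.037],2.92)
E
```

```text
[[0.37725682 0.27789813 0.008     ]
 [0.39714295 0.36581283 0.008     ]]
yaw -0.22245448471223028 0.09013574613236212
[0.38719989 0.32185548 0.008     ] bay1 [0.42817293 0.31262457 0.008     ] ctr [0.46719488 0.30383323 0.008     ]
t 26.6 pos [0.4326 0.3131 0.0732] ori [3.1395e+00 2.9000e-03 2.9198e+00] q6 -0.935 F [ 0.8  0.9 -0.2] g 0.556
t 26.6 pos [0.4326 0.3131 0.0732] ori [3.1395e+00 2.9000e-03 2.9198e+00] q6 -0.935 F [ 0.8  0.9 -0.2] g 0.556
PLAN travel [ 0.24 -0.15  3.62] twist -0.0
```

carry_out --pt "0.25 -0.12 1.5" --pt "0.25 -0.12 3" --pt "0.25 -0.12 3.55" --pt "0.25 -0.12 3.6" --pt "0.25 -0.12 3.6" --pt "0.25 -0.12 3.6" --twist '[0,0,0,0,0,0]' --fingers '[4,4,4,4,4,4]'

```text
time: 27.35
tool_pos: [0.4279, 0.312, 0.0383]
orientation: [-3.138, -0.004, 2.921]
contact_force: [-18.7, -9.6, 38.7]
grip_width: 0.555
```

carry_out --pt "0 0 -0.15" --pt "0 0 -0.15" --twist '[0,0]' --fingers '[4,4]'

```text
time: 27.6
tool_pos: [0.4278, 0.3119, 0.0384]
orientation: [-3.139, -0.003, 2.921]
contact_force: [-10.9, -6.3, 24.7]
grip_width: 0.558
```

carry_out --pt "0 0 -0.12" --pt "0 0 -0.12" --twist '[0,0]' --fingers '[4,4]'

```text
time: 27.85
tool_pos: [0.4277, 0.3118, 0.0384]
orientation: [-3.14, -0.002, 2.921]
contact_force: [-7.5, -3.7, 13.5]
grip_width: 0.556
```

```bash
python3 - <<'E'
from h import *
p=look("wrist","w19"); st()
E
```

```text
t 27.9 pos [0.4277 0.3118 0.0384] ori [-3.1395e+00 -2.4000e-03  2.9206e+00] q6 -0.934 F [-6.6 -3.9 13.7] g 0.556
```

View pics/w19.png

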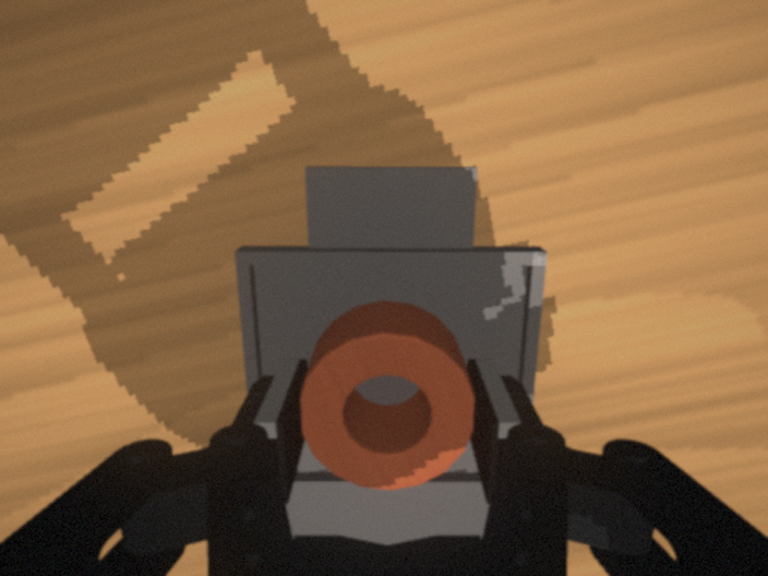

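carry_out --pt "0 0 -0.05" --pt "0 0 -0.1" --pt "0 0 -0.1" --pt "0 0 -4" --pt "0 0 -9" --pt "0 0 -14" --pt "0 0 -17" --pt "0 0 -17" --twist '[0,0,0,0,0,0,0,0]' --fingers '[5.5,6.6,6.6,6.6,6.6,7,7.5,7.5]'

```text
time: 28.9
tool_pos: [0.4299, 0.3127, 0.2107]
orientation: [3.138, 0.005, 2.92]
contact_force: [0.2, -0.2, -1.1]
grip_width: 0.876
```

```bash
python3 - <<'E'
from h import *
p=look("wrist","w20"); print(p)
plan([.546,-.067,.2],2.92)
E
```

```text
{'vfov': 58.271375076979126, 'cx': 257.8481714857711, 'cy': 189.6306182167799, 'origin': array([0.3541448 , 0.32878818, 0.32708341]), 'rotation': array([-0.30556382, -0.00433937,  1.34951513])}
t 28.95 pos [0.4287 0.3122 0.2084] ori [3.1406e+00 1.3000e-03 2.9203e+00] q6 -0.934 F [-0.6  0.9 -0. ] g 0.88
PLAN travel [-19.76 -34.42   0.83] twist 0.0
```

View pics/w20.png

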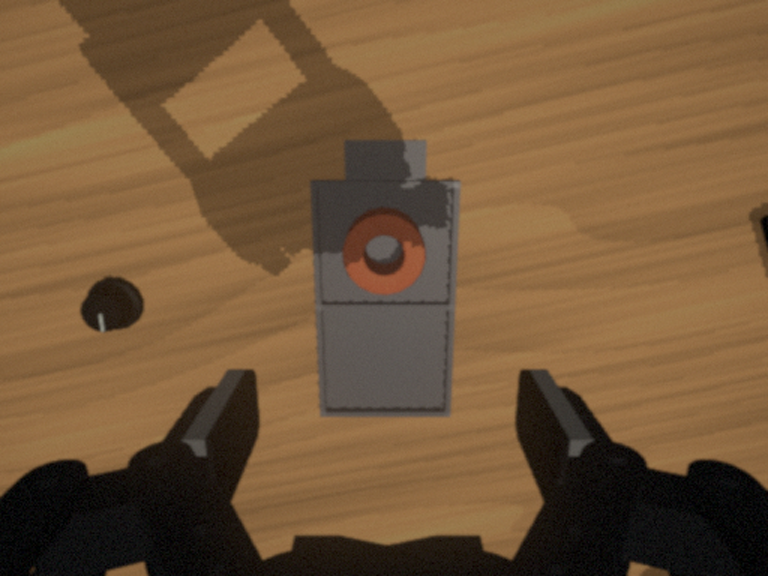

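```bash
python3 - <<'E'
from h import *
p={'vfov': 58.271375076979126, 'cx': 257.8481714857711, 'cy': 189.6306182167799, 'origin': np.array([0.3541448 , 0.32878818, 0.32708341]), 'rotation': np.array([-0.30556382, -0.00433937,  1.34951513])}
v,r=fit_tray(p,np.array([(311,181),(460,181),(450,416),(320,416),(316,305),(456,305)])/1.5,[(.082,.046),(.082,-.046),(-.082,-.046),(-.082,.046),(0,.046),(0,-.046)],x0=(.46,.305,2.92))
print(v,r.tolist()); c,s=np.cos(v[2]),np.sin(v[2])
b1=v[:2]+.04*np.array([c,s]); b2=v[:2]-.04*np.array([c,s]);print(b1,b2)
print("ring",ray(p,np.array([(384,253)])/1.5,.031))
E
```

```text
[0.46730593 0.30395263 2.91747875] [[-0.5, -0.9], [0.9, -0.7], [0.4, 0.1], [-0.0, 0.1], [-0.4, 1.0], [-0.3, 1.1]]
[0.42830627 0.31284233] [0.50630558 0.29506293]
ring [[0.42622109 0.31221519 0.031     ]]
```

carry_out --pt "-3.2 -5.3 0.8" --pt "-6.3 -10.6 0.8" --pt "-9.5 -15.9 0.8" --pt "-12.7 -21.2 0.8" --pt "-15.8 -26.5 0.8" --pt "-18.5 -31.8 0.8" --pt "-19.8 -34.4 0.8" --pt "-19.8 -34.4 0.8" --twist '[0,0,0,0,0,0,0,0]' --fingers '[8,8,8,8,8,8,8,8]'

```text
time: 29.95
tool_pos: [0.5452, -0.0685, 0.1975]
orientation: [3.141, -0.004, 2.917]
contact_force: [-0.8, -0.1, 1.0]
grip_width: 0.94
```

carry_out --pt "0 0 0" --pt "0 0 0" --twist '[0,0]' --fingers '[8,8]'

```text
time: 30.2
tool_pos: [0.5455, -0.0657, 0.1992]
orientation: [3.141, -0.001, 2.922]
contact_force: [0.3, -0.2, -0.0]
grip_width: 0.936
```

```bash
python3 - <<'E'
from h import *
st();p=look("wrist","w21"); print(p)
find("wrist",["short_capacitor"])
E
```

```text
t 30.2 pos [ 0.5455 -0.0657  0.1992] ori [ 3.1413e+00 -1.4000e-03  2.9219e+00] q6 -1.677 F [ 0.3 -0.2 -0. ] g 0.936
{'vfov': 58.271375076979126, 'cx': 257.8481714857711, 'cy': 189.6306182167799, 'origin': array([ 0.47053484, -0.049569  ,  0.3160503 ]), 'rotation': array([-2.99368758e-01, -1.08178770e-03,  1.35106235e+00])}
short_capacitor [(0.7, [0.5465, -0.0686, 0.0304])]
```

View pics/w21.png

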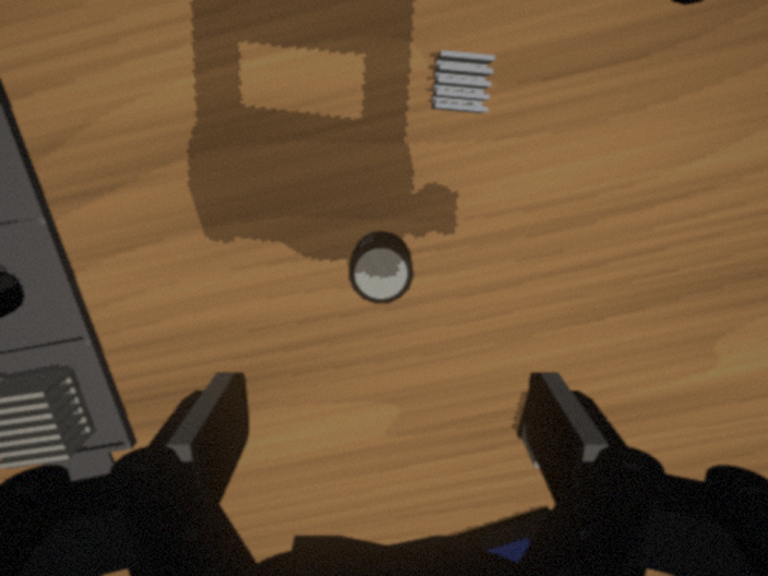

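```bash
python3 - <<'E'
from h import *
p={'vfov': 58.271375076979126, 'cx': 257.8481714857711, 'cy': 189.6306182167799, 'origin': np.array([ 0.47053484, -0.049569  ,  0.3160503 ]), 'rotation': np.array([-2.99368758e-01, -1.08178770e-03,  1.35106235e+00])}
q=ray(p,np.array([(381,273)])/1.5,.032);print(q)
plan([q[0][0],q[0][1],.034],2.92)
E
```

```text
[[ 0.54876392 -0.07010561  0.032     ]]
t 30.3 pos [ 0.5458 -0.0659  0.1997] ori [ 3.1415e+00 -4.0000e-04  2.9218e+00] q6 -1.678 F [ 0.3 -0.7  0.8] g 0.94
PLAN travel [-0.38 -0.34 16.57] twist 0.1
```

carry_out --pt "-0.3 -0.3 5" --pt "-0.3 -0.3 10" --pt "-0.3 -0.3 15" --pt "-0.3 -0.3 16.6" --pt "-0.3 -0.3 16.6" --pt "-0.3 -0.3 16.6" --pt "-0.3 -0.3 16.6" --pt "-0.3 -0.3 16.6" --twist '[0,0,0,0,0,0,0,0]' --fingers '[8,8,8,8,8,6,3,3]'

```text
time: 31.3
tool_pos: [0.5498, -0.0711, 0.0362]
orientation: [-3.141, 0.003, 2.92]
contact_force: [-1.6, 0.2, 7.0]
grip_width: 0.421
```

carry_out --pt "0 0 0" --pt "0 0 0" --pt "0 0 0" --pt "0 0 0" --twist '[0,0,0,0]' --fingers '[3,3,3,3]'

```text
time: 31.8
tool_pos: [0.5498, -0.0711, 0.0362]
orientation: [-3.141, 0.003, 2.92]
contact_force: [-1.0, 0.9, 7.7]
grip_width: 0.419
```

carry_out --pt "0 0 -4" --pt "0 0 -9" --pt "0 0 -14" --pt "0 0 -17" --pt "0 0 -17" --pt "0 0 -17" --twist '[0,0,0,0,0,0]' --fingers '[3,3,3,3,3,3]'

```text
time: 32.55
tool_pos: [0.5476, -0.0704, 0.2029]
orientation: [3.141, -0.002, 2.92]
contact_force: [-0.6, -0.3, -0.4]
grip_width: 0.419
```

```bash
python3 - <<'E'
from h import *
p=look("wrist","w22"); print(p)
plan([.508,.294,.2],2.92)
E
```

```text
{'vfov': 58.271375076979126, 'cx': 257.8481714857711, 'cy': 189.6306182167799, 'origin': array([ 0.47270151, -0.0541085 ,  0.31978977]), 'rotation': array([-2.99178007e-01, -9.67563758e-04,  1.34941185e+00])}
t 32.6 pos [ 0.5473 -0.0703  0.2023] ori [ 3.1413e+00 -2.9000e-03  2.9202e+00] q6 -1.683 F [-0.6 -0.3 -0.7] g 0.422
PLAN travel [11.84 34.68  0.27] twist 0.0
```

View pics/w22.png

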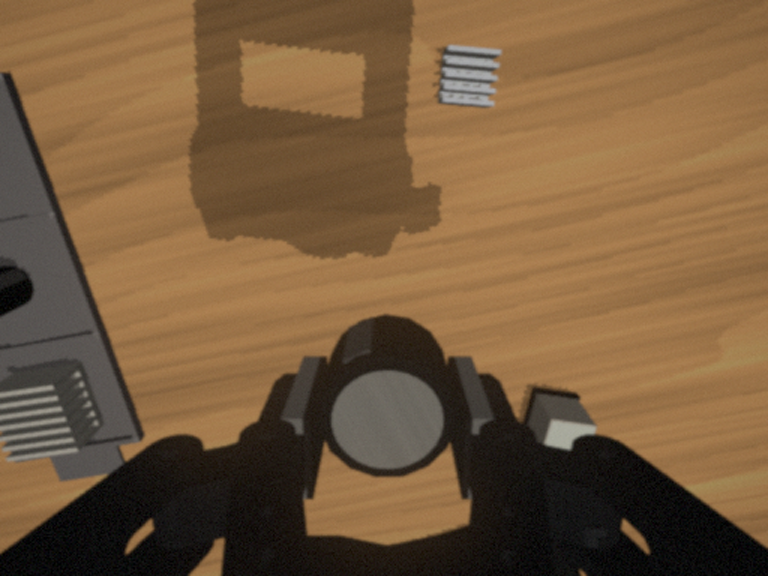

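```bash
python3 - <<'E'
from h import *
p={'vfov': 58.271375076979126, 'cx': 257.8481714857711, 'cy': 189.6306182167799, 'origin': np.array([ 0.47270151, -0.0541085 ,  0.31978977]), 'rotation': np.array([-2.99178007e-01, -9.67563758e-04,  1.34941185e+00])}
tcp=np.array([.5473,-.0703,.2023]);R=RR([3.1413,-.0029,2.9202])
for y in (417,421): print((ray(p,np.array([(387.5,y)])/1.5,tcp[2]-.0042)-tcp)@R*100)
E
```

```text
[[ 0.16597818 -0.02727582  0.42047514]]
[[ 0.04399722 -0.02722408  0.42012141]]
```

carry_out --pt "1.9 5.5 0" --pt "3.8 11 0" --pt "5.7 16.5 0" --pt "7.6 22 0" --pt "9.4 27.5 0" --pt "11.3 33 0" --pt "11.8 34.7 1" --pt "11.8 34.7 3" --twist '[0,0,0,0,0,0,0,0]' --fingers '[3,3,3,3,3,3,3,3]'

```text
time: 33.6
tool_pos: [0.5091, 0.2942, 0.1723]
orientation: [-3.141, -0.0, 2.922]
contact_force: [0.2, -0.8, -0.2]
grip_width: 0.421
```

```bash
python3 - <<'E'
from h import *
plan([.508,.2945,.065],2.918)
E
```

```text
t 33.6 pos [0.5091 0.2942 0.1723] ori [-3.1408e+00 -4.0000e-04  2.9220e+00] q6 -1.02 F [ 0.2 -0.8 -0.2] g 0.421
PLAN travel [ 0.11  0.02 10.73] twist 0.2
```

carry_out --pt "0.1 0 4" --pt "0.1 0 8" --pt "0.1 0 10.7" --pt "0.1 0 10.7" --pt "0.1 0 10.7" --pt "0.1 0 10.7" --twist '[0,0,0,0,0,0]' --fingers '[3,3,3,3,3,3]'

```text
time: 34.35
tool_pos: [0.5096, 0.294, 0.0685]
orientation: [3.14, 0.002, 2.92]
contact_force: [1.0, 0.1, -0.3]
grip_width: 0.424
```

```bash
python3 - <<'E'
from h import *
p=look("wrist","w23"); print(p)
plan([.5075,.2945,.040],2.918)
E
```

```text
{'vfov': 58.271375076979126, 'cx': 257.8481714857711, 'cy': 189.6306182167799, 'origin': array([0.43414277, 0.31023741, 0.18501884]), 'rotation': array([-0.30310189, -0.00213109,  1.34889204])}
t 34.4 pos [0.5094 0.2941 0.0684] ori [3.1403e+00 2.2000e-03 2.9200e+00] q6 -1.018 F [-0.3 -0.9  0.3] g 0.418
PLAN travel [ 0.2  -0.01  2.84] twist 0.1
```

View pics/w23.png

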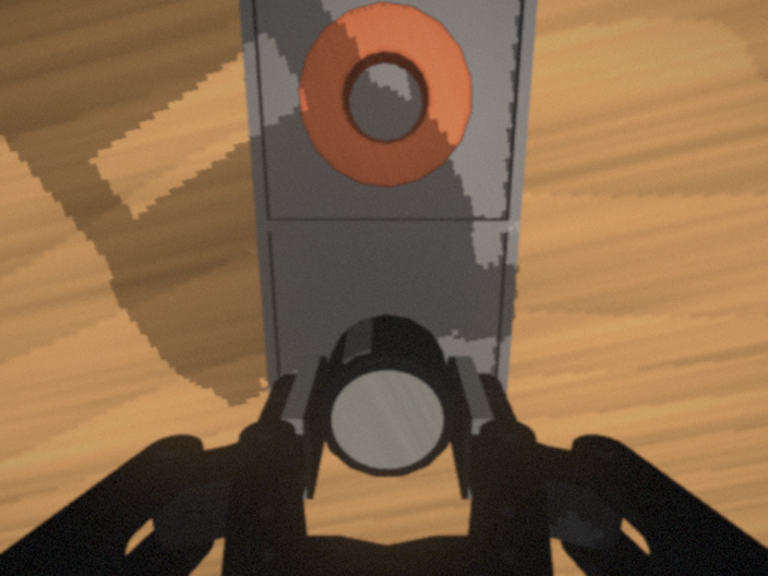

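```bash
python3 - <<'E'
from h import *
p={'vfov': 58.271375076979126, 'cx': 257.8481714857711, 'cy': 189.6306182167799, 'origin': np.array([0.43414277, 0.31023741, 0.18501884]), 'rotation': np.array([-0.30310189, -0.00213109,  1.34889204])}
q=ray(p,np.array([(260,226),(520,226)])/1.5,.008);print(q.mean(0), q.mean(0)[:2]-.04*np.array([np.cos(2.92),np.sin(2.92)]), 'ring',ray(p,np.array([(386,94)])/1.5,.031))
E
```

```text
[0.46777016 0.30420944 0.008     ] [0.50679211 0.2954181 ] ring [[0.42664234 0.31204443 0.031     ]]
```

carry_out --pt "0.15 0 1.3" --pt "0.15 0 2.5" --pt "0.15 0 2.7" --pt "0.15 0 2.7" --pt "0.15 0 2.7" --twist '[0,0,0,0,0]' --fingers '[3,3,3,3,3]'

```text
time: 35.02
tool_pos: [0.5067, 0.2943, 0.0394]
orientation: [-3.141, -0.001, 2.92]
contact_force: [0.8, -0.6, -0.7]
grip_width: 0.42
```

carry_out --pt "-0.05 0 0.08" --pt "-0.05 0 0.08" --pt "-0.05 0 0.08" --twist '[0,0,0]' --fingers '[3,3,3]'

```text
time: 35.4
tool_pos: [0.5073, 0.2943, 0.0392]
orientation: [-3.142, -0.0, 2.92]
contact_force: [-2.6, 1.0, 3.2]
grip_width: 0.425
```

Contact is light, so I'll release and lift.

carry_out --pt "0 0 0" --pt "0 0 -0.05" --pt "0 0 -0.05" --pt "0 0 -4" --pt "0 0 -9" --pt "0 0 -14" --pt "0 0 -17" --pt "0 0 -17" --twist '[0,0,0,0,0,0,0,0]' --fingers '[4.5,6,6,6,6.6,7,7.5,7.5]'

```text
time: 36.4
tool_pos: [0.5091, 0.2948, 0.2124]
orientation: [3.138, 0.005, 2.92]
contact_force: [-0.2, 0.4, -0.8]
grip_width: 0.883
```

```bash
python3 - <<'E'
from h import *
st();print(look("wrist","w24")); look("scene","sc2"); look("side","si2")
E
```

```text
t 36.4 pos [0.5091 0.2948 0.2124] ori [3.1382 0.0055 2.9203] q6 -1.017 F [-0.2  0.4 -0.8] g 0.883
{'vfov': 58.271375076979126, 'cx': 257.8481714857711, 'cy': 189.6306182167799, 'origin': array([0.43323043, 0.31092354, 0.32869158]), 'rotation': array([-0.30630649, -0.00416288,  1.34949486])}
```

View pics/w24.png

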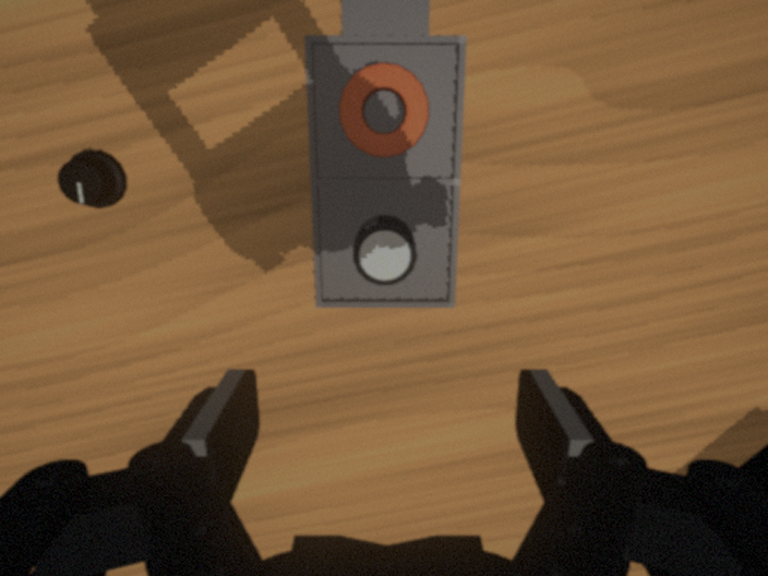

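View pics/sc2.png

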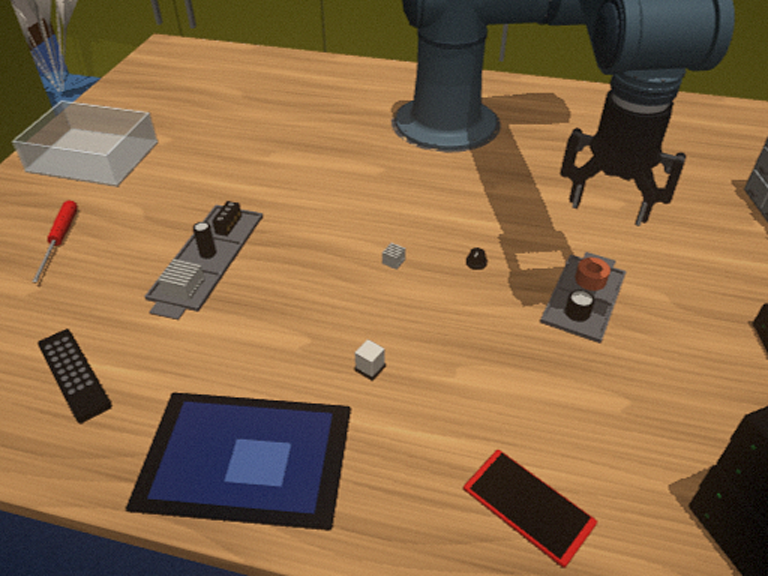

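View pics/si2.png

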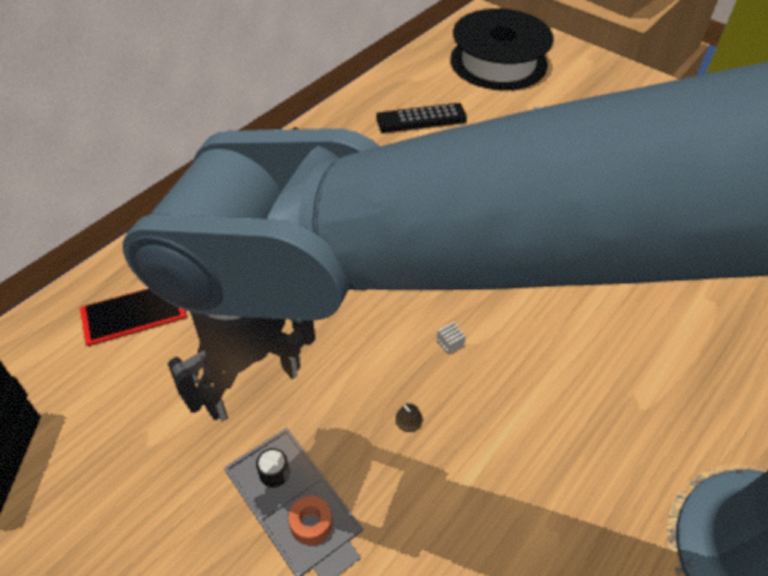

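The wrist view shows the ring core at (385,110) and the short capacitor at (385,252), each in its own bay. The scene view shows all five parts upright in place and the spares not moved. I'll check the short capacitor's position, then hand in.

```bash
python3 - <<'E'
from h import *
from plant import env
p={'vfov': 58.271375076979126, 'cx': 257.8481714857711, 'cy': 189.6306182167799, 'origin': np.array([0.43323043, 0.31092354, 0.32869158]), 'rotation': np.array([-0.30630649, -0.00416288,  1.34949486])}
print(ray(p,np.array([(385,253)])/1.5,.035),ray(p,np.array([(385,110)])/1.5,.031)); 
print("div/ends",ray(p,np.array([(387,180),(386,304),(386,38)])/1.5,.008))
print(env.finish_job())
E
```

```text
[[0.5050678  0.29495175 0.035     ]] [[0.42768203 0.31245026 0.031     ]]
div/ends [[0.46711081 0.30481213 0.008     ]
 [0.54554344 0.28650148 0.008     ]
 [0.38973311 0.32163047 0.008     ]]
the job is handed in; nothing more can be done
None
```

Both kits are made up and the job is handed in, at about 36.5 s on the robot's clock.

- **Three-bay tray, from the tab end:** large heat sink, tall capacitor, terminal block.
- **Two-bay tray, from the tab end:** ring core, short capacitor.

In the last pictures all five parts stand upright in their own bays. By the wrist camera, four of them are within about 2–3 mm of the bay centre. I judged the terminal block's centring by eye after release rather than measuring it. I never touched the small heat sink, relay or knob, and they look unmoved.

**Checks that disagreed or stood out:**
- **Scene camera:** its positions were 1–3 cm off in x from the side and wrist cameras, so I relied on those two, mainly the wrist.
- **Ring core:** it was pressed onto the tray floor with up to about 39 N through the fingers. I eased that to about 14 N before letting go.
- **Side camera at the end:** the arm blocked its view of the three-bay tray, so I checked that tray with the wrist pictures taken along the way and the final scene picture.

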